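# Weigh power modules and load the burn-in tester

## Task

Some of the look-alike power modules on the blue mat are empty shells, far lighter than the complete ones, so lift each to tell. Slide every complete module nose first into a channel of the burn-in tester until it is fully home against the firm stop hidden at a different depth in each channel, without forcing it, and lay every empty shell flat, fin up, in the grey return tray on the scale. When all are put away slide the latch on the tester's roof all the way to the left, then press the start button behind it fully down and let it go, leaving the other things on the bench where they are.

Things in the scene. Friction and masses are not known exactly. Their poses are not given: they have to be found in the camera images.
- module_a: power module (may be absent): aluminium box 120 (x) x 56 (y) x 28 high with a black upright grip fin on top. Origin: centre of underside; +x points to its nose. Fin: 40 long (x), 14 thick (y), from 28 to 72 above the underside, its middle at x = -32. All look alike; a complete one weighs about 600 g, an empty shell about 140 g (+-10 %); only lifting tells.
- module_b: power module (may be absent): aluminium box 120 (x) x 56 (y) x 28 high with a black upright grip fin on top. Origin: centre of underside; +x points to its nose. Fin: 40 long (x), 14 thick (y), from 28 to 72 above the underside, its middle at x = -32. All look alike; a complete one weighs about 600 g, an empty shell about 140 g (+-10 %); only lifting tells.
- module_c: power module (may be absent): aluminium box 120 (x) x 56 (y) x 28 high with a black upright grip fin on top. Origin: centre of underside; +x points to its nose. Fin: 40 long (x), 14 thick (y), from 28 to 72 above the underside, its middle at x = -32. All look alike; a complete one weighs about 600 g, an empty shell about 140 g (+-10 %); only lifting tells.
- module_d: power module (may be absent): aluminium box 120 (x) x 56 (y) x 28 high with a black upright grip fin on top. Origin: centre of underside; +x points to its nose. Fin: 40 long (x), 14 thick (y), from 28 to 72 above the underside, its middle at x = -32. All look alike; a complete one weighs about 600 g, an empty shell about 140 g (+-10 %); only lifting tells.
- module_e: power module (may be absent): aluminium box 120 (x) x 56 (y) x 28 high with a black upright grip fin on top. Origin: centre of underside; +x points to its nose. Fin: 40 long (x), 14 thick (y), from 28 to 72 above the underside, its middle at x = -32. All look alike; a complete one weighs about 600 g, an empty shell about 140 g (+-10 %); only lifting tells.
- tester: burn-in tester: base plate 6 thick (x -165 to 160, 236 wide), its open apron before three roofed channels. Origin: on the bench below the middle of the mouths; +x points into the channels, +y to the left one. Roof from x = 0, top 45 high; white box on it to 95 high from x = 110 on. Black lead-in guides, 14 high, flare over the 36 before each mouth.
- channel_left: left channel of the tester (seen from the robot): 60 wide, 31 high. Origin: centre of its mouth, on the channel floor (6 above the bench, level with the apron); +x points into the channel. The module's nose goes in, its fin stays outside before the mouth.
- contact_left (a joint): spring contact at the back of the left channel, hidden under the roof: 0 untouched, 0.008 pushed right in to its firm stop, by the module's nose (m). Its untouched face lies somewhere from 45 to 65 behind the mouth, different in each channel and start; its 1.8 N spring slides a shell, though not a complete module, back out.
- channel_middle: middle channel of the tester (seen from the robot): 60 wide, 31 high. Origin: centre of its mouth, on the channel floor (6 above the bench, level with the apron); +x points into the channel. The module's nose goes in, its fin stays outside before the mouth.
- contact_middle (a joint): spring contact at the back of the middle channel, hidden under the roof: 0 untouched, 0.008 pushed right in to its firm stop, by the module's nose (m). Its untouched face lies somewhere from 45 to 65 behind the mouth, different in each channel and start; its 1.8 N spring slides a shell, though not a complete module, back out.
- channel_right: right channel of the tester (seen from the robot): 60 wide, 31 high. Origin: centre of its mouth, on the channel floor (6 above the bench, level with the apron); +x points into the channel. The module's nose goes in, its fin stays outside before the mouth.
- contact_right (a joint): spring contact at the back of the right channel, hidden under the roof: 0 untouched, 0.008 pushed right in to its firm stop, by the module's nose (m). Its untouched face lies somewhere from 45 to 65 behind the mouth, different in each channel and start; its 1.8 N spring slides a shell, though not a complete module, back out.
- latch (a joint): travel of the latch grip along its track on the tester's roof, to the tester's left (+y): 0 at the right end, 0.09 at the left end (m). It stays where it is left.
- latch_top (a point): centre of the top of the latch grip, an upright black block 28 (x) x 20 (y) x 40 high on a low track across the tester's roof; its top is 99 above the bench
- start (a joint): travel of the tester's start button: 0 up, 0.006 fully down (m); it springs back, 5 N
- start_top (a point): centre of the top of the start button, a round black push button 32 dia on the tester's roof
- tray_in (a point): centre of the return tray's floor, top face (38 above the bench when empty), axes along the tray's sides. Open grey plastic tray on a white spring scale, 210 (x) x 200 (y) outside, 28 high, walls and floor 4 thick.
- tray (a joint): how far the tray has sunk on its scale (m): 0 empty, 1 mm for each 41 g in it, at most 0.017
- spool: bystander: upright steel reel of solder wire, 60 dia, 50 high, standing among the modules. Origin: centre of its underside.
- screwdriver: bystander: screwdriver lying on the bench. Origin: centre of its underside.
- flux_bottle: bystander: white bottle, 60 dia, 150 high. Origin: centre of its underside.
- marker: bystander: black marker pen, 130 x 14 x 14, lying. Origin: centre of its underside.
- tweezers: bystander: steel tweezers, 120 x 10 x 6, lying. Origin: centre of its underside.
- swab_pot: bystander: clear open pot, 70 dia, 80 high. Origin: centre of its underside.
Mind the look-alikes: they are no part of the job. What is shaped like the module_b but green is not meant.

How it is judged (in metres and radians):
On the way, in this order (a step that is already met when the one before it is completed fails the run):
1. every complete module is fully home in a channel and every empty shell lies in the tray ((((value of joint contact_left above 0.006 m and x of module_a in the frame of channel_left above -0.03 m and y of module_a in the frame of channel_left between -0.008 and 0.008 m and z of module_a in the frame of channel_left below 0.006 m and angle between the x axis of module_a and the x axis of channel_left, either way round below 0.12 rad) or (value of joint contact_middle above 0.006 m and x of module_a in the frame of channel_middle above -0.03 m and y of module_a in the frame of channel_middle between -0.008 and 0.008 m and z of module_a in the frame of channel_middle below 0.006 m and angle between the x axis of module_a and the x axis of channel_middle, either way round below 0.12 rad) or (value of joint contact_right above 0.006 m and x of module_a in the frame of channel_right above -0.03 m and y of module_a in the frame of channel_right between -0.008 and 0.008 m and z of module_a in the frame of channel_right below 0.006 m and angle between the x axis of module_a and the x axis of channel_right, either way round below 0.12 rad)) or (x of module_a in the frame of tray_in between -0.095 and 0.095 m and y of module_a in the frame of tray_in between -0.085 and 0.085 m and z of module_a in the frame of tray_in below 0.01 m and angle between module_a's own z axis and vertical below 0.15 rad)) and (((value of joint contact_left above 0.006 m and x of module_b in the frame of channel_left above -0.03 m and y of module_b in the frame of channel_left between -0.008 and 0.008 m and z of module_b in the frame of channel_left below 0.006 m and angle between the x axis of module_b and the x axis of channel_left, either way round below 0.12 rad) or (value of joint contact_middle above 0.006 m and x of module_b in the frame of channel_middle above -0.03 m and y of module_b in the frame of channel_middle between -0.008 and 0.008 m and z of module_b in the frame of channel_middle below 0.006 m and angle between the x axis of module_b and the x axis of channel_middle, either way round below 0.12 rad) or (value of joint contact_right above 0.006 m and x of module_b in the frame of channel_right above -0.03 m and y of module_b in the frame of channel_right between -0.008 and 0.008 m and z of module_b in the frame of channel_right below 0.006 m and angle between the x axis of module_b and the x axis of channel_right, either way round below 0.12 rad)) or (x of module_b in the frame of tray_in between -0.095 and 0.095 m and y of module_b in the frame of tray_in between -0.085 and 0.085 m and z of module_b in the frame of tray_in below 0.01 m and angle between module_b's own z axis and vertical below 0.15 rad)) and (((value of joint contact_left above 0.006 m and x of module_c in the frame of channel_left above -0.03 m and y of module_c in the frame of channel_left between -0.008 and 0.008 m and z of module_c in the frame of channel_left below 0.006 m and angle between the x axis of module_c and the x axis of channel_left, either way round below 0.12 rad) or (value of joint contact_middle above 0.006 m and x of module_c in the frame of channel_middle above -0.03 m and y of module_c in the frame of channel_middle between -0.008 and 0.008 m and z of module_c in the frame of channel_middle below 0.006 m and angle between the x axis of module_c and the x axis of channel_middle, either way round below 0.12 rad) or (value of joint contact_right above 0.006 m and x of module_c in the frame of channel_right above -0.03 m and y of module_c in the frame of channel_right between -0.008 and 0.008 m and z of module_c in the frame of channel_right below 0.006 m and angle between the x axis of module_c and the x axis of channel_right, either way round below 0.12 rad)) or (x of module_c in the frame of tray_in between -0.095 and 0.095 m and y of module_c in the frame of tray_in between -0.085 and 0.085 m and z of module_c in the frame of tray_in below 0.01 m and angle between module_c's own z axis and vertical below 0.15 rad)) and (((value of joint contact_left above 0.006 m and x of module_d in the frame of channel_left above -0.03 m and y of module_d in the frame of channel_left between -0.008 and 0.008 m and z of module_d in the frame of channel_left below 0.006 m and angle between the x axis of module_d and the x axis of channel_left, either way round below 0.12 rad) or (value of joint contact_middle above 0.006 m and x of module_d in the frame of channel_middle above -0.03 m and y of module_d in the frame of channel_middle between -0.008 and 0.008 m and z of module_d in the frame of channel_middle below 0.006 m and angle between the x axis of module_d and the x axis of channel_middle, either way round below 0.12 rad) or (value of joint contact_right above 0.006 m and x of module_d in the frame of channel_right above -0.03 m and y of module_d in the frame of channel_right between -0.008 and 0.008 m and z of module_d in the frame of channel_right below 0.006 m and angle between the x axis of module_d and the x axis of channel_right, either way round below 0.12 rad)) or (x of module_d in the frame of tray_in between -0.095 and 0.095 m and y of module_d in the frame of tray_in between -0.085 and 0.085 m and z of module_d in the frame of tray_in below 0.01 m and angle between module_d's own z axis and vertical below 0.15 rad)) and (((value of joint contact_left above 0.006 m and x of module_e in the frame of channel_left above -0.03 m and y of module_e in the frame of channel_left between -0.008 and 0.008 m and z of module_e in the frame of channel_left below 0.006 m and angle between the x axis of module_e and the x axis of channel_left, either way round below 0.12 rad) or (value of joint contact_middle above 0.006 m and x of module_e in the frame of channel_middle above -0.03 m and y of module_e in the frame of channel_middle between -0.008 and 0.008 m and z of module_e in the frame of channel_middle below 0.006 m and angle between the x axis of module_e and the x axis of channel_middle, either way round below 0.12 rad) or (value of joint contact_right above 0.006 m and x of module_e in the frame of channel_right above -0.03 m and y of module_e in the frame of channel_right between -0.008 and 0.008 m and z of module_e in the frame of channel_right below 0.006 m and angle between the x axis of module_e and the x axis of channel_right, either way round below 0.12 rad)) or (x of module_e in the frame of tray_in between -0.095 and 0.095 m and y of module_e in the frame of tray_in between -0.085 and 0.085 m and z of module_e in the frame of tray_in below 0.01 m and angle between module_e's own z axis and vertical below 0.15 rad)) and value of joint tray below 0.01 m), for 0.2 s.
2. the latch is slid across (value of joint latch above 0.08 m), for 0.1 s.
3. the start button is pressed down (value of joint start above 0.0045 m), for 0.05 s.
At the end, for the whole second after the job is handed in: Each module lies in a channel, holding its contact over 6 of 8 mm in, or flat, fin up, on the tray floor (origin within 95 mm in x, 85 mm in y of its centre); tray sunk under 10 mm (no complete one in it); then latch slid over 80 mm across, then start button pressed; it is up again; all at rest (all of step 1 and value of joint latch above 0.08 m and value of joint start below 0.002 m and linear speed of each of module_a, module_b, module_c, module_d, module_e below 0.02 m/s); the robot touches nothing.
It fails at once if a module is forced against its stop with more than 60 N (contact force between any of module_a, module_b, module_c, module_d, module_e and channel_left above 60 N or contact force between any of module_a, module_b, module_c, module_d, module_e and channel_middle above 60 N or contact force between any of module_a, module_b, module_c, module_d, module_e and channel_right above 60 N).
It fails at once if a bystander is moved more than 60 mm or knocked over (distance of any of spool, screwdriver, flux_bottle, marker, tweezers, swab_pot from where it was at the start of the episode above 0.06 m or angle between any of spool, flux_bottle, swab_pot's own z axis and vertical above 0.8 rad).
Of module_a, module_b, module_c, module_d, module_e only 4 to 5 are there at a start; the rules pass over those that are not, and their reading is None.
At some moment in a run one of module_a, module_b, module_c, module_d, module_e may be knocked a few centimetres aside while the robot is not near it.
It also fails if it takes over 210 s, if anything falls off the work surface, if the arm or the gripper's body presses on something with over 40 N, if the wrist force passes 120 N, or if a joint passes its speed limit or range.

## Robot

A 6-joint arm with a two-finger parallel gripper is mounted at the origin on the work surface. World frame = base frame: x ahead of the robot, y to its left, z up, the work surface at z = 0. Lengths are in m, angles in degrees, forces in N, time in s.
With the tool pointing down it reaches from about 0.35 to 0.875 m from the base axis. Payload 4.2 kg.
Tool frame: the origin (TCP) lies midway between the tips of the shut fingers; the grasp point (between the pads) lies 19 mm behind it; z points along the fingers, y is the line along which they close (so a half turn about z gives the same grasp; the last joint's range is limited). The gripper opens to 87 mm and grips with 3 to 60 N. Pads are 19 mm wide; open, the fingers measure 117 mm over their backs; the gripper's body (75 mm by 190 mm) begins 51 mm behind the grasp point.
Start: joints at [-56.001, 22.042, 0.453, 0, -68.411, -14.817], TCP at [0.205, -0.59, 0.193] pointing down, gripper open.
Joint ranges: [-179.83, 179.83], [-69.29, 118.12], [-61.27, 80.66], [-181.25, 117.63], [-171.15, -9.14], [-177.46, 177.46]. Speed limits (degrees/s): [159.86, 159.86, 180, 180, 180, 180].

## Interface

Orientations are given as a 3x3 rotation matrix whose columns are the frame's x, y, z axes.
In Python, from station import * gives the robot as it stands.
- The arm moves only by the tool move_arm, never from a script. Its argument "targets" is text: rows parted by semicolons, each of 4 numbers parted by spaces: the shift along the world's x, y, z in units of 25 mm (1.0 is 25 mm), then the turn about the world's z in units of 5 degrees (1.0 is 5 degrees). In form: tx ty tz spin; .... A call has 1 to 10 rows; each row shifts and turns the commanded pose from where the row before left it; what a row does not reach is not made up. A row lasts 1/12 s, in which the tool goes at most 41.7 mm and 7.16 degrees, less where a joint would pass 70% of its speed; a pose out of reach is approached as far as the arm can. A call is refused whole if a number of a shift passes 1 or a number of a turn 1, either way. A call with a gripper value outside its range is refused whole. "gripper" is the finger opening in mm, from 0 to 87, set as the call begins (left out, the last holds). The fingers move at their own pace and stop on an object; the grip force is fixed at half the most. Time passes only in rows, so rows that do not move let the fingers close. It gives the time, the measured TCP pose, the force, the opening and the grip force at its end, in the units of the state.
- sense(): the state, without advancing time (a new reading comes with each control period).
- capture(name): name is "scene" or "top"; returns a dict with "image" (420x560x3 uint8, blue, green, red), "fx", "fy", "cx", "cy" (pixels), "D" ([k1, k2, p1, p2, k3] as OpenCV has them; the pictures are not rectified), "world_from_camera" (4x4, takes a point from camera to world coordinates). Camera axes: x right, y up, looking along -z (the intrinsics and any distortion apply to the point x, -y, -z); pixel columns grow to the right and rows downward; lengths in m; the calibration is good to about 2 mm. A picture is of the moment at which its call begins. There is no depth.
- finish_job(): hands the job in; it is judged then, once.
The state is a dict: "time_s": time; "joints": joint angles; "joint_velocities": joint speeds; "effort": joint torques, N m; "tcp_pos": TCP position; "ee_rot": TCP orientation; "wrist_force": force on the tool from outside, world axes, zero at the start; "moment": the same for the moment, N m; "gripper_width": opening from 0.0 (shut) to 1.0 (fully open); "gripper_force": force on a finger pad.
Only numpy, scipy, OpenCV 4.12 (cv2) and the standard library are available. Lean on these libraries where they do the work, as an engineer would, in place of code of your own. Each camera call takes 0.05 s, during which the arm holds its last target. There are 200 camera calls.

## Working session

There is one attempt and no reset: what is moved stays moved. The work goes in short steps, Python scripts to look and compute and a tool call to move; the robot and the scene stay as the last step left them, time stands still between calls to the robot, and variables do not carry over. Pictures are saved under pics/ and viewed, at most 14 in all, crops included, and the job is handed in when it is done.

Besides the shell and the picture viewer there is one more tool, called after "Request:" by a JSON object that holds its "op" and its "data". move_arm: Moves the arm, as the interface text tells. Its arguments: {"type":"object","properties":{"targets":{"type":"string"},"gripper":{"type":"number"}},"required":["targets"]}

```bash
mkdir -p pics; cat > h.py <<'E'
from station import *
import numpy as np, cv2
def snap(name,fn,crop=None,scale=1):
    c=capture(name); np.savez(''+name+'.npz',**{k:np.array(v) for k,v in c.items()})
    im=c['image']
    save(im,fn,crop,scale); return c
def save(im,fn,crop=None,scale=1):
    if crop: x0,y0,x1,y1=crop; im=im[y0:y1,x0:x1]
    if scale!=1: im=cv2.resize(im,None,fx=scale,fy=scale,interpolation=cv2.INTER_CUBIC)
    cv2.imwrite('pics/'+fn,im)
def load(name): return dict(np.load(''+name+'.npz'))
def K(c): return np.array([[c['fx'],0,c['cx']],[0,c['fy'],c['cy']],[0,0,1]],float)
def p2w(c,uv,z):
    uv=np.array(uv,float).reshape(-1,1,2)
    n=cv2.undistortPoints(uv,K(c),np.array(c['D'],float)).reshape(-1,2)
    T=np.array(c['world_from_camera']); d=np.c_[n[:,0],-n[:,1],-np.ones(len(n))]@T[:3,:3].T
    o=T[:3,3]; s=(np.asarray(z)-o[2])/d[:,2]
    return o+d*s[:,None]
def w2p(c,P):
    T=np.array(c['world_from_camera']); q=(np.array(P,float).reshape(-1,3)-T[:3,3])@T[:3,:3]
    q=np.c_[q[:,0],-q[:,1],-q[:,2]]
    return cv2.projectPoints(q,np.zeros(3),np.zeros(3),K(c),np.array(c['D'],float))[0].reshape(-1,2)
E
python3 - <<'E'
from h import *
for n in ('scene','top'):
    c=snap(n,n+'0.png',None,1.42); print(n,c['fx'],c['cx'],c['cy'],c['D'],np.round(c['world_from_camera'],3).tolist())
s=sense(); print(s)
E
```

```text
scene 476.6329391184877 289.9853158118291 202.9710380236562 [-0.0665014  0.         0.         0.         0.       ] [[-0.579, -0.604, 0.548, 1.411], [0.815, -0.439, 0.378, 0.508], [0.013, 0.665, 0.747, 1.292], [0.0, 0.0, 0.0, 1.0]]
top 416.74478548923423 279.91643406037457 206.8458380565552 [-0.09010184  0.          0.          0.          0.        ] [[0.006, 0.988, -0.154, 0.297], [-1.0, 0.002, -0.026, -0.145], [-0.025, 0.154, 0.988, 1.308], [0.0, 0.0, 0.0, 1.0]]
{'time_s': 0.1, 'joints': array([-5.60003017e+01,  2.20859642e+01,  3.86697209e-01, -2.37562790e-02,
       -6.84118081e+01, -1.48169120e+01]), 'joint_velocities': array([ 0.01407292, -0.00078578,  0.246755  ,  0.08680727, -0.02407587,
       -0.02845862]), 'effort': array([-6.85513187e-04, -3.91689241e+01,  1.87935251e+01,  4.23187584e+00,
        1.34957748e-02, -7.62407626e-05]), 'tcp_pos': array([ 0.20517244, -0.58972355,  0.191871  ]), 'ee_rot': array([[-9.44525322e-01, -3.28437712e-01, -7.64412083e-04],
       [-3.28438579e-01,  9.44523572e-01,  1.82276424e-03],
       [ 1.23340714e-04,  1.97270940e-03, -9.99998047e-01]]), 'wrist_force': array([ 0.28855954, -0.44330071, -0.49027705]), 'moment': array([ 0.00361569,  0.01256484, -0.0140529 ]), 'gripper_force': 0.0, 'gripper_width': 0.9995254436543981}
```

View pics/scene0.png

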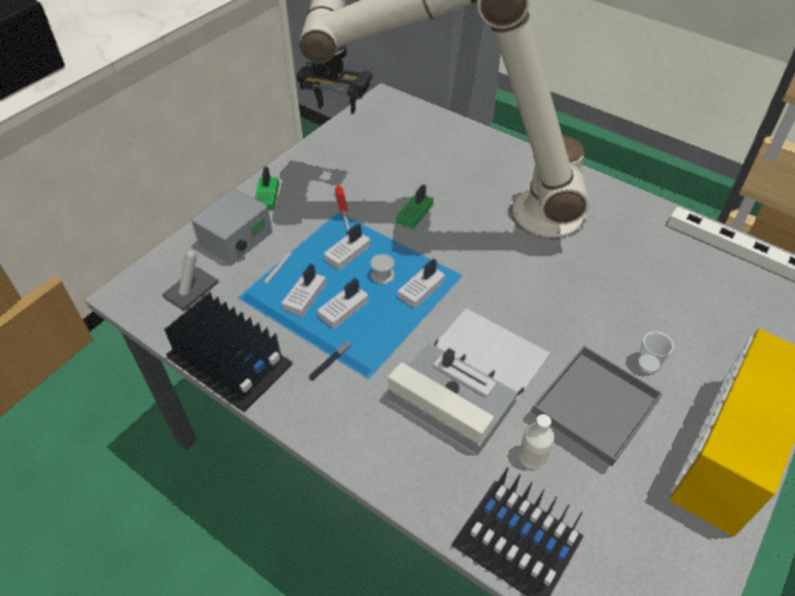

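View pics/top0.png

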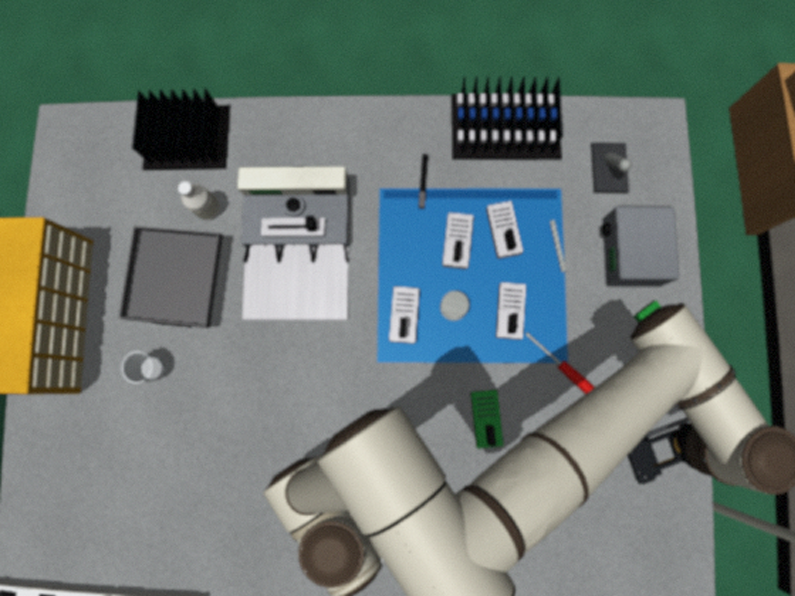

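The scene shows four silver modules with black fins on the mat. In the top picture (x1.42) they sit at about (404,315), (458,240), (505,230) and (511,311). Look-alikes to avoid are the green modules at (486,418) and (648,311). The spool is at (455,305), the tester at (295,240) and the tray at (175,277). I'll check with close crops next.

```bash
python3 - <<'E'
from h import *
c=load('top'); save(c['image'],'mat.png',(262,128,402,258),5.7)
save(c['image'],'tst.png',(80,110,260,240),4.4)
E
```

```text
(no output)
```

View pics/mat.png

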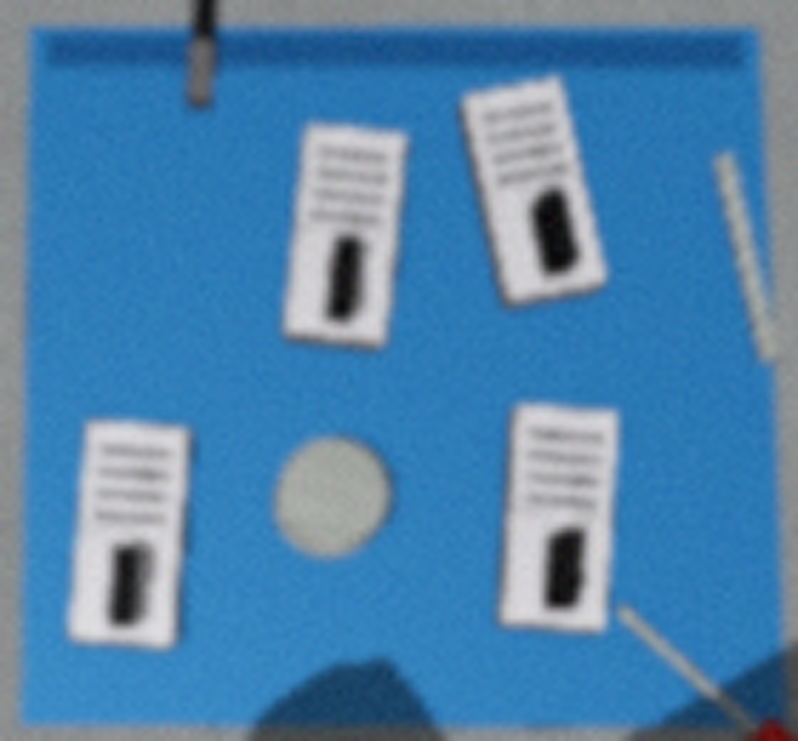

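View pics/tst.png

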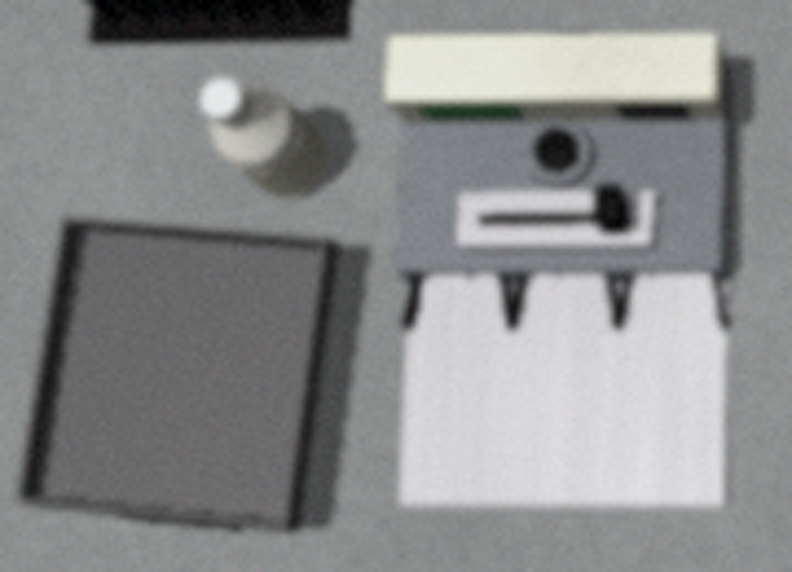

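Read-outs: module corners, tester apron and roof edges, latch, button and tray rim are all visible. Converting them now.

```bash
python3 - <<'E'
from h import *
c=load('top')
def px(pts,o,s): return (np.array(pts,float)+.5)/s-.5+np.array(o)
M={1:[(88,422),(190,427),(180,646),(68,640)],2:[(304,122),(408,132),(386,348),(283,337)],3:[(461,92),(557,76),(608,284),(508,305)],4:[(515,404),(618,410),(605,632),(499,626)]}
for k,v in M.items():
    P=p2w(c,px(v,(262,128),5.7),.029)[:,:2]
    ax=(P[0]+P[1]-P[2]-P[3])/2; ay=(P[0]+P[3]-P[1]-P[2])/2
    ctr=P.mean(0); th=np.degrees(np.arctan2(ax[1],ax[0])); u=ax/np.linalg.norm(ax)
    print('mod',k,ctr.round(4),'len',np.linalg.norm(ax).round(4),np.linalg.norm(ay).round(4),'yaw',th.round(1),'yaw2',np.degrees(np.arctan2(-ay[0],ay[1])).round(1),'fin',(ctr-.032*u).round(4))
f=lambda n,v,z:print(n,p2w(c,px(v,(80,110),4.4),z)[:,:2].round(4).tolist())
f('spool',[((333-0)*1,0)],0) if 0 else print('spool',p2w(c,px([(333,496)],(262,128),5.7),.05).round(4))
f('apron',[(399,506),(725,506)],.006)
f('roof',[(400,270),(725,270)],.045)
f('guides tips',[(409,327),(512,327),(619,327),(727,325)],.02)
f('latchtop',[(612,205)],.099); f('button',[(556,148)],.057)
f('box top',[(388,33),(719,33),(719,102),(386,102)],.095)
f('tray',[(68,220),(335,242),(296,528),(24,497)],.062)
print(p2w(c,px([(346,262-0),(553,212),(565,550),(131,570)],(262,128),5.7),.073).round(4))
E
```

```text
mod 1 [ 0.451  -0.1261] len 0.1195 0.0581 yaw -3.7 yaw2 -2.8 fin [ 0.419  -0.1241]
mod 2 [ 0.6176 -0.2436] len 0.1231 0.0574 yaw -6.2 yaw2 -5.9 fin [ 0.5858 -0.2401]
mod 3 [ 0.6437 -0.3482] len 0.1228 0.0557 yaw 11.4 yaw2 11.1 fin [ 0.6124 -0.3545]
mod 4 [ 0.4601 -0.358 ] len 0.1217 0.0568 yaw -5.0 yaw2 -3.2 fin [ 0.4282 -0.3552]
spool [[ 0.4686 -0.2339  0.05  ]]
apron [[0.4411, 0.2381], [0.4422, 0.001]]
roof [[0.6068, 0.2341], [0.6061, -0.0]]
guides tips [[0.5703, 0.2328], [0.5702, 0.1569], [0.5701, 0.0788], [0.5715, 0.0005]]
latchtop [[0.6387, 0.0725]]
button [[0.6929, 0.1217]]
box top [[0.7665, 0.237], [0.7639, 0.0021], [0.7134, 0.0009], [0.7155, 0.2355]]
tray [[0.6412, 0.477], [0.6233, 0.2772], [0.4192, 0.294], [0.4397, 0.4937]]
[[ 0.5911 -0.2403  0.073 ]
 [ 0.6188 -0.3513  0.073 ]
 [ 0.4372 -0.3532  0.073 ]
 [ 0.4262 -0.1266  0.073 ]]
```

Sizes and heights check out (modules about 120x57, tester width 0.236, tray about 0.20). I chose the four silver modules on the mat, and the two green ones are not meant. First reach is to module 4, with its fin at (0.428, -0.355) and yaw about -4°.

Request:
{"op": "move_arm", "data": {"targets": "0.9 0.94 0 -0.464;0.9 0.94 0 -0.464;0.9 0.94 0 -0.464;0.9 0.94 0 -0.464;0.9 0.94 0 -0.464;0.9 0.94 0 -0.464;0.9 0.94 0 -0.464;0.9 0.94 0 -0.464;0.9 0.94 0 -0.464;0.9 0.94 0 -0.464", "gripper": 50}}

```text
time_s: 0.93
tcp_pos: [0.431, -0.3537, 0.1925]
ee_rot: [[-0.997, 0.072, -0.001], [0.072, 0.997, 0.001], [0.001, 0.0, -1.0]]
wrist_force: [-0.9, -0.5, 0.5]
gripper_width: 0.579
gripper_force: 0.0
```

Request:
{"op": "move_arm", "data": {"targets": "0 0 -1 0;0 0 -1 0;0 0 -0.8 0;0 0 0 0;0 0 0 0"}}

```text
time_s: 1.35
tcp_pos: [0.4297, -0.3551, 0.122]
ee_rot: [[-0.998, 0.07, -0.003], [0.07, 0.998, 0.001], [0.003, 0.001, -1.0]]
wrist_force: [-0.5, -0.6, 0.2]
gripper_width: 0.576
gripper_force: 0.0
```

```bash
python3 - <<'E'
from h import *
s=sense();print(s['tcp_pos'],s['ee_rot'].round(4).tolist(),s['wrist_force'])
c=snap('top','m4.png',(262,150,422,270),4.9)
E
```

```text
[ 0.42967838 -0.3550565   0.12199966] [[-0.9976, 0.0698, -0.0029], [0.0698, 0.9976, 0.0009], [0.003, 0.0007, -1.0]] [-0.49938424 -0.57099038  0.15314776]
```

View pics/m4.png

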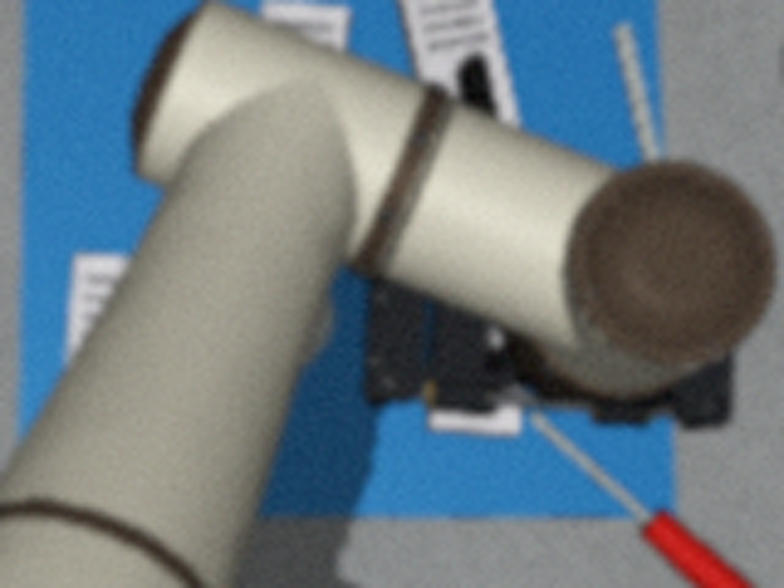

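The picture shows the gripper over module 4 with its tail end visible beneath at about (475,420). Going down and gripping.

Request:
{"op": "move_arm", "data": {"targets": "0 0 -1 0;0 0 -1 0;0 0 -0.8 0;0 0 -0.5 0;0 0 0 0"}}

```text
time_s: 1.82
tcp_pos: [0.4295, -0.3551, 0.0392]
ee_rot: [[-0.997, 0.071, -0.002], [0.071, 0.997, 0.001], [0.002, 0.001, -1.0]]
wrist_force: [0.3, -0.2, 1.1]
gripper_width: 0.576
gripper_force: 0.0
```

Request:
{"op": "move_arm", "data": {"targets": "0 0 0 0;0 0 0 0;0 0 0 0;0 0 0 0;0 0 0 0;0 0 0 0;0 0 0 0", "gripper": 4}}

```text
time_s: 2.4
tcp_pos: [0.4306, -0.3554, 0.0407]
ee_rot: [[-0.998, 0.07, 0.001], [0.07, 0.998, -0.0], [-0.001, -0.0, -1.0]]
wrist_force: [0.6, -0.3, 0.9]
gripper_width: 0.143
gripper_force: 30.0
```

Request:
{"op": "move_arm", "data": {"targets": "0 0 0.4 0;0 0 0.8 0;0 0 1 0;0 0 0.8 0;0 0 0.4 0;0 0 0 0;0 0 0 0;0 0 0 0;0 0 0 0;0 0 0 0"}}

```text
time_s: 3.23
tcp_pos: [0.4296, -0.3549, 0.1239]
ee_rot: [[-0.998, 0.07, -0.003], [0.07, 0.998, 0.001], [0.003, 0.001, -1.0]]
wrist_force: [0.0, -0.0, -0.8]
gripper_width: 0.147
gripper_force: 30.0
```

Reading about -1 N, so module 4 is an empty shell. Taking it to the tray's left slot.

Request:
{"op": "move_arm", "data": {"targets": "0 0.5 0.5 0;0 1 0.8 0;0 1 0.7 0;0 1 0 0;0 1 0 0;0 1 0 0;0 1 0 0;0 1 0 0;0 1 0 0;0 1 0 0"}}

```text
time_s: 4.07
tcp_pos: [0.4298, -0.1166, 0.1748]
ee_rot: [[-0.998, 0.07, -0.001], [0.07, 0.998, 0.0], [0.001, -0.0, -1.0]]
wrist_force: [0.0, -0.2, -0.9]
gripper_width: 0.147
gripper_force: 30.0
```

Request:
{"op": "move_arm", "data": {"targets": "0.1 1 0 0;0.1 1 0 0;0.1 1 0 0;0.1 1 0 0;0.1 1 0 0;0.1 1 0 0;0.1 1 0 0;0.1 1 0 0;0.1 1 0 0;0.1 1 0 0"}}

```text
time_s: 4.9
tcp_pos: [0.455, 0.1334, 0.1747]
ee_rot: [[-0.998, 0.07, -0.001], [0.07, 0.998, -0.001], [0.001, -0.001, -1.0]]
wrist_force: [0.8, -0.2, -2.0]
gripper_width: 0.142
gripper_force: 30.0
```

Request:
{"op": "move_arm", "data": {"targets": "0.2 1 0 0;0.2 1 0 0;0.2 1 0 0;0.2 1 0 0;0.2 1 0 0;0.2 1 0 0;0.2 1 0 0;0.2 1 0 0;0.2 1 0 0;0.1 1 0 0"}}

```text
time_s: 5.73
tcp_pos: [0.503, 0.3832, 0.1741]
ee_rot: [[-0.998, 0.07, -0.001], [0.07, 0.998, -0.001], [0.001, -0.002, -1.0]]
wrist_force: [0.2, 0.0, -1.3]
gripper_width: 0.141
gripper_force: 30.0
```

Request:
{"op": "move_arm", "data": {"targets": "0 1 0 0;0 0.7 0 0;0 0.3 0 0;0 0 0 0;0 0 0 0"}}

```text
time_s: 6.15
tcp_pos: [0.5025, 0.4316, 0.1744]
ee_rot: [[-0.998, 0.07, -0.001], [0.07, 0.998, -0.002], [0.001, -0.002, -1.0]]
wrist_force: [-0.9, 0.6, -0.7]
gripper_width: 0.143
gripper_force: 30.0
```

Request:
{"op": "move_arm", "data": {"targets": "0 0 -0.8 0;0 0 -1 0;0 0 -0.8 0;0 0 -0.6 0;0 0 -0.3 0;0 0 -0.15 0;0 0 -0.15 0;0 0 0 0;0 0 0 0"}}

```text
time_s: 6.9
tcp_pos: [0.5034, 0.4325, 0.0814]
ee_rot: [[-0.998, 0.07, 0.001], [0.07, 0.998, 0.001], [-0.001, 0.001, -1.0]]
wrist_force: [1.0, 0.2, -1.2]
gripper_width: 0.142
gripper_force: 30.0
```

```bash
python3 - <<'E'
from h import *
s=sense();print(s['tcp_pos'],s['wrist_force'],s['moment'])
c=snap('scene','tr.png',(340,180,520,340),4.4)
E
```

```text
[0.50336387 0.43245979 0.08139273] [ 1.00318643  0.20780117 -1.15214557] [-0.00665581 -0.0170942   0.06000943]
```

View pics/tr.png

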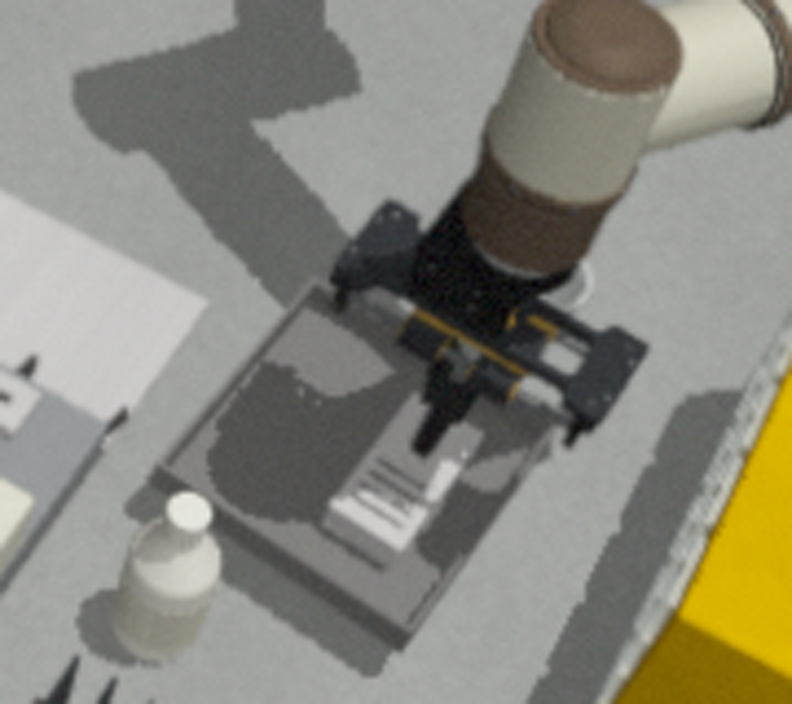

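The picture shows the shell inside the tray's left half, just above the floor (nose at about (385,530)). Lower the last bit, release, and go for module 1.

Request:
{"op": "move_arm", "data": {"targets": "0 0 -0.1 0;0 0 -0.06 0;0 0 0 0;0 0 0 0"}}

```text
time_s: 7.28
tcp_pos: [0.5031, 0.4325, 0.0766]
ee_rot: [[-0.998, 0.07, 0.001], [0.07, 0.998, 0.001], [-0.001, 0.001, -1.0]]
wrist_force: [0.2, 0.1, -0.5]
gripper_width: 0.141
gripper_force: 30.0
```

Request:
{"op": "move_arm", "data": {"targets": "0 0 0 0;0 0 0 0;0 0 0 0;0 0 0 0;0 0 0.4 0;0 0 0.8 0;0 0 1 0;0 0 1 0;0 0 1 0;0 0 0 0", "gripper": 44}}

```text
time_s: 8.12
tcp_pos: [0.5056, 0.4345, 0.1891]
ee_rot: [[-0.998, 0.069, 0.009], [0.069, 0.998, 0.008], [-0.009, 0.009, -1.0]]
wrist_force: [1.0, -0.2, 0.2]
gripper_width: 0.502
gripper_force: 0.0
```

Request:
{"op": "move_arm", "data": {"targets": "-0.15 -1 0 0;-0.15 -1 0 0;-0.15 -1 0 0;-0.15 -1 0 0;-0.15 -1 0 0;-0.15 -1 0 0;-0.15 -1 0 0;-0.15 -1 0 0;-0.15 -1 0 0;-0.15 -1 0 0"}}

```text
time_s: 8.95
tcp_pos: [0.4651, 0.1811, 0.182]
ee_rot: [[-0.998, 0.07, 0.001], [0.07, 0.998, 0.001], [-0.001, 0.001, -1.0]]
wrist_force: [0.2, -0.2, -0.2]
gripper_width: 0.502
gripper_force: 0.0
```

Request:
{"op": "move_arm", "data": {"targets": "-0.15 -1 0 0;-0.15 -1 0 0;-0.15 -1 0 0;-0.15 -1 0 0;-0.15 -1 0 0;-0.15 -1 0 0;-0.15 -1 0 0;-0.15 -1 0 0;-0.15 -1 0 0;-0.15 -1 0 0"}}

```text
time_s: 9.78
tcp_pos: [0.4276, -0.0689, 0.1821]
ee_rot: [[-0.998, 0.07, 0.001], [0.07, 0.998, 0.0], [-0.001, 0.0, -1.0]]
wrist_force: [-0.2, 0.3, -1.0]
gripper_width: 0.507
gripper_force: 0.0
```

Request:
{"op": "move_arm", "data": {"targets": "-0.15 -1 0 0;-0.15 -1 0 0;-0.1 -0.26 0 0.1;0 0 0 0;0 0 0 0;0 0 0 0"}}

```text
time_s: 10.28
tcp_pos: [0.4181, -0.1236, 0.1816]
ee_rot: [[-0.998, 0.061, 0.001], [0.061, 0.998, 0.0], [-0.001, 0.0, -1.0]]
wrist_force: [0.1, 0.3, 0.0]
gripper_width: 0.506
gripper_force: 0.0
```

```bash
python3 - <<'E'
from h import *
s=sense();print(s['tcp_pos'],s['wrist_force'])
c=snap('scene','sc1.png',(130,110,480,340),2.25)
E
```

```text
[ 0.4181488  -0.12361785  0.18158435] [0.11604626 0.34903896 0.00499109]
```

View pics/sc1.png

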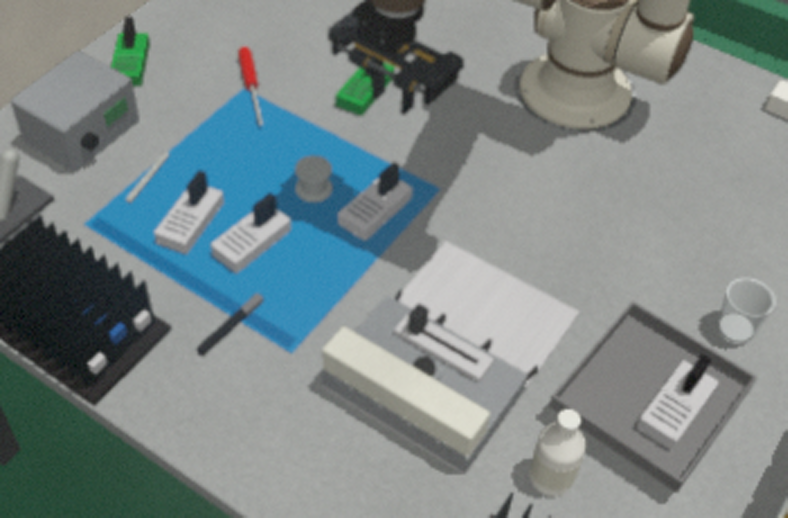

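The shell lies flat in the tray at (680,405). The other three modules are still at (190,215), (252,235) and (375,205). I'll compare module 1 with the first picture before going down.

```bash
python3 - <<'E'
from h import *
c=load('scene')
for n,p in dict(m1=(.419,-.124,.072),m2=(.586,-.240,.072),m3=(.612,-.354,.072),tray=(.503,.4325,.11)).items():
    print(n,((w2p(c,p)[0]-[130,110])*2.25).round())
E
```

```text
m1 [388. 168.]
m2 [264. 199.]
m3 [197. 177.]
tray [700. 363.]
```

All match. Go down, grip and lift.

Request:
{"op": "move_arm", "data": {"targets": "0.05 0 -1 0;0 0 -1 0;0 0 -1 0;0 0 -1 0;0 0 -0.8 0;0 0 -0.6 0;0 0 -0.3 0;0 0 0 0;0 0 0 0"}}

```text
time_s: 11.08
tcp_pos: [0.4197, -0.1238, 0.0391]
ee_rot: [[-0.998, 0.06, 0.0], [0.06, 0.998, -0.0], [-0.0, -0.0, -1.0]]
wrist_force: [0.7, 0.6, 0.5]
gripper_width: 0.507
gripper_force: 0.0
```

Request:
{"op": "move_arm", "data": {"targets": "0 0 0 0;0 0 0 0;0 0 0 0;0 0 0 0;0 0 0 0;0 0 0 0;0 0 0 0", "gripper": 4}}

```text
time_s: 11.67
tcp_pos: [0.4193, -0.1243, 0.0391]
ee_rot: [[-0.998, 0.061, 0.001], [0.061, 0.998, 0.0], [-0.001, 0.0, -1.0]]
wrist_force: [-1.1, 1.0, 1.7]
gripper_width: 0.156
gripper_force: 30.0
```

Request:
{"op": "move_arm", "data": {"targets": "0 0 0.4 0;0 0 0.8 0;0 0 1 0;0 0 0.8 0;0 0 0.4 0;0 0 0 0;0 0 0 0;0 0 0 0;0 0 0 0;0 0 0 0"}}

```text
time_s: 12.5
tcp_pos: [0.4184, -0.1243, 0.1228]
ee_rot: [[-0.998, 0.061, -0.002], [0.061, 0.998, -0.0], [0.002, -0.0, -1.0]]
wrist_force: [0.8, -0.6, -2.5]
gripper_width: 0.152
gripper_force: 30.0
```

Request:
{"op": "move_arm", "data": {"targets": "0 0 0 0;0 0 0 0;0 0 0 0;0 0 0 0;0 0 0 0;0 0 0 0;0 0 0 0;0 0 0 0"}}

```text
time_s: 13.17
tcp_pos: [0.4192, -0.1243, 0.1239]
ee_rot: [[-0.998, 0.061, 0.0], [0.061, 0.998, 0.0], [-0.0, 0.0, -1.0]]
wrist_force: [0.4, 0.5, -0.7]
gripper_width: 0.154
gripper_force: 30.0
```

Request:
{"op": "move_arm", "data": {"targets": "0 0 0 0;0 0 0 0;0 0 0 0;0 0 0 0;0 0 0 0;0 0 0 0;0 0 0 0;0 0 0 0"}}

```text
time_s: 13.83
tcp_pos: [0.4191, -0.1243, 0.1238]
ee_rot: [[-0.998, 0.061, -0.0], [0.061, 0.998, 0.0], [0.0, 0.0, -1.0]]
wrist_force: [-1.0, 0.2, -1.5]
gripper_width: 0.155
gripper_force: 30.0
```

```bash
python3 - <<'E'
from h import *
for i in range(6):
    capture('scene'); s=sense(); print(s['wrist_force'].round(2),s['moment'].round(3),s['effort'][1:3].round(2))
E
```

```text
[ 0.22 -0.73 -0.66] [0.032 0.01  0.01 ] [-23.54  16.25]
[ 0.79 -0.68 -1.08] [-0.017 -0.012 -0.034] [-23.55  16.25]
[-0.4  -0.61 -1.  ] [-0.081  0.032 -0.025] [-23.55  16.25]
[-0.94 -0.51 -1.95] [0.002 0.029 0.003] [-23.54  16.25]
[ 0.09 -0.17 -1.11] [-0.076 -0.036  0.032] [-23.55  16.25]
[-0.78 -0.6  -1.56] [-0.053 -0.089  0.004] [-23.54  16.25]
```

The mean is about -1.3 N, so module 1 is also a shell. It goes in the tray's right slot, fin at (0.495, 0.3435).

Request:
{"op": "move_arm", "data": {"targets": "0 0.5 0.5 0;0 1 0.8 0;0 1 0.7 0;0 1 0 0;0 1 0 0;0 1 0 0;0 1 0 0;0 1 0 0;0 1 0 0;0 1 0 0"}}

```text
time_s: 14.97
tcp_pos: [0.4189, 0.1145, 0.174]
ee_rot: [[-0.998, 0.061, 0.0], [0.061, 0.998, 0.0], [-0.0, 0.0, -1.0]]
wrist_force: [0.2, 0.5, -1.5]
gripper_width: 0.148
gripper_force: 30.0
```

Request:
{"op": "move_arm", "data": {"targets": "0.3 1 0 0;0.3 1 0 0;0.3 1 0 0;0.3 1 0 0;0.3 1 0 0;0.3 1 0 0;0.3 1 0 -0.1;0.3 1 0 -0.1;0.3 0.8 0 0;0.3 0.4 0 0"}}

```text
time_s: 15.8
tcp_pos: [0.4944, 0.3456, 0.1732]
ee_rot: [[-0.997, 0.077, -0.0], [0.077, 0.997, 0.0], [0.0, 0.0, -1.0]]
wrist_force: [0.6, -0.3, -0.8]
gripper_width: 0.154
gripper_force: 30.0
```

Request:
{"op": "move_arm", "data": {"targets": "0 0 0 0;0 0 0 0;0 0 -0.8 0;0 0 -1 0;0 0 -0.8 0;0 0 -0.6 0;0 0 -0.2 0;0 0 -0.1 0;0 0 0 0;0 0 0 0"}}

```text
time_s: 16.63
tcp_pos: [0.4947, 0.3435, 0.0876]
ee_rot: [[-0.997, 0.079, 0.002], [0.079, 0.997, 0.001], [-0.002, 0.002, -1.0]]
wrist_force: [-0.0, -0.6, -1.6]
gripper_width: 0.15
gripper_force: 30.0
```

Request:
{"op": "move_arm", "data": {"targets": "0 0 -0.25 0;0 0 -0.2 0;0 0 -0.1 0;0 0 0 0;0 0 0 0"}}

```text
time_s: 17.05
tcp_pos: [0.4941, 0.3432, 0.0725]
ee_rot: [[-0.997, 0.079, -0.0], [0.079, 0.997, -0.0], [0.0, -0.0, -1.0]]
wrist_force: [0.2, -0.6, -1.8]
gripper_width: 0.147
gripper_force: 29.9
```

Request:
{"op": "move_arm", "data": {"targets": "0 0 0 0;0 0 0 0;0 0 0 0;0 0 0 0;0 0 0.4 0;0 0 0.8 0;0 0 1 0;0 0 1 0;0 0 1 0;0 0 0 0", "gripper": 44}}

```text
time_s: 17.88
tcp_pos: [0.4971, 0.3454, 0.1849]
ee_rot: [[-0.997, 0.078, 0.01], [0.078, 0.997, 0.008], [-0.009, 0.008, -1.0]]
wrist_force: [0.3, 0.4, 0.8]
gripper_width: 0.507
gripper_force: 0.0
```

Request:
{"op": "move_arm", "data": {"targets": "0.15 -1 0 -0.1;0.15 -1 0 -0.1;0.15 -1 0 -0.1;0.15 -1 0 0;0.15 -1 0 0;0.15 -1 0 0;0.15 -1 0 0;0.15 -1 0 0;0.15 -1 0 0;0.15 -1 0 0"}}

```text
time_s: 18.72
tcp_pos: [0.5317, 0.092, 0.1783]
ee_rot: [[-0.995, 0.105, 0.001], [0.105, 0.995, 0.0], [-0.001, 0.0, -1.0]]
wrist_force: [-0.2, 0.7, -0.5]
gripper_width: 0.507
gripper_force: 0.0
```

Request:
{"op": "move_arm", "data": {"targets": "0.16 -1 0 0;0.16 -1 0 0;0.16 -1 0 0;0.16 -1 0 0;0.16 -1 0 0;0.16 -1 0 0;0.16 -1 0 0;0.16 -1 0 0;0.16 -1 0 0;0.16 -1 0 0"}}

```text
time_s: 19.55
tcp_pos: [0.5717, -0.1581, 0.1783]
ee_rot: [[-0.994, 0.105, 0.001], [0.105, 0.994, -0.0], [-0.001, 0.0, -1.0]]
wrist_force: [0.8, 0.7, -0.9]
gripper_width: 0.506
gripper_force: 0.0
```

Request:
{"op": "move_arm", "data": {"targets": "0.2 -1 0 0;0.2 -1 0 0;0.1 -0.8 0 0;0.05 -0.5 0 0;0 0 0 0;0 0 0 0"}}

```text
time_s: 20.05
tcp_pos: [0.5851, -0.2395, 0.1776]
ee_rot: [[-0.994, 0.106, -0.0], [0.106, 0.994, 0.0], [0.0, 0.0, -1.0]]
wrist_force: [0.1, -0.0, 0.5]
gripper_width: 0.508
gripper_force: 0.0
```

```bash
python3 - <<'E'
from h import *
s=sense();print(s['tcp_pos'],s['ee_rot'][:,1])
c=snap('scene','sc2.png',(130,110,480,340),2.25)
E
```

```text
[ 0.58511259 -0.23945339  0.17755792] [1.05923834e-01 9.94374206e-01 2.82812247e-04]
```

View pics/sc2.png

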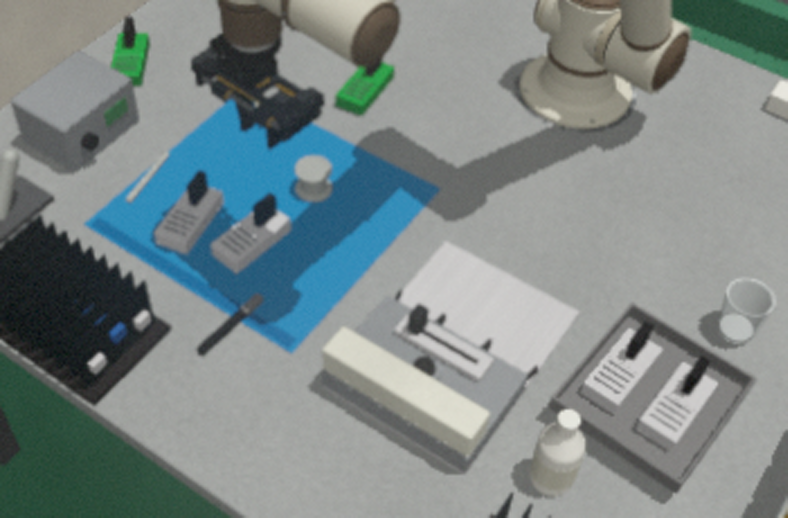

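Both shells lie flat in the tray. The fins of modules 2 and 3 are at (265,210) and (198,188), unchanged. Picking module 2.

Request:
{"op": "move_arm", "data": {"targets": "0 0 -1 0;0 0 -1 0;0 0 -1 0;0 0 -1 0;0 0 -0.8 0;0 0 -0.5 0;0 0 -0.25 0;0 0 0 0;0 0 0 0"}}

```text
time_s: 20.85
tcp_pos: [0.586, -0.2387, 0.0396]
ee_rot: [[-0.995, 0.104, 0.001], [0.104, 0.995, -0.0], [-0.001, -0.0, -1.0]]
wrist_force: [0.3, -0.5, -0.5]
gripper_width: 0.507
gripper_force: 0.0
```

Request:
{"op": "move_arm", "data": {"targets": "0 0 0 0;0 0 0 0;0 0 0 0;0 0 0 0;0 0 0 0;0 0 0 0;0 0 0 0", "gripper": 4}}

```text
time_s: 21.43
tcp_pos: [0.5855, -0.2392, 0.0392]
ee_rot: [[-0.994, 0.105, 0.0], [0.105, 0.994, 0.0], [-0.0, 0.0, -1.0]]
wrist_force: [-0.3, 0.9, 2.5]
gripper_width: 0.151
gripper_force: 30.0
```

Request:
{"op": "move_arm", "data": {"targets": "0 0 0.4 0;0 0 0.8 0;0 0 1 0;0 0 0.8 0;0 0 0.4 0;0 0 0 0;0 0 0 0;0 0 0 0;0 0 0 0;0 0 0 0"}}

```text
time_s: 22.27
tcp_pos: [0.5844, -0.239, 0.1221]
ee_rot: [[-0.994, 0.105, -0.003], [0.105, 0.994, 0.001], [0.003, 0.0, -1.0]]
wrist_force: [-0.3, -0.5, -5.6]
gripper_width: 0.153
gripper_force: 30.0
```

```bash
python3 - <<'E'
from h import *
for i in range(4):
    capture('scene'); s=sense(); print(s['wrist_force'].round(2),s['moment'].round(3),s['tcp_pos'],s['ee_rot'][2].round(4))
E
```

```text
[ 0.09  0.11 -5.47] [-0.012  0.023 -0.024] [ 0.58467858 -0.23912104  0.12244612] [ 2.5e-03  3.0e-04 -1.0e+00]
[-0.4  -0.34 -6.51] [-0.046  0.077 -0.03 ] [ 0.58489645 -0.23916358  0.12276247] [ 1.9e-03  2.0e-04 -1.0e+00]
[ 1.15 -0.33 -6.11] [-0.044  0.026 -0.012] [ 0.58506579 -0.2392088   0.12305957] [ 1.4e-03  1.0e-04 -1.0e+00]
[ 0.23 -0.04 -4.86] [-0.061  0.025 -0.027] [ 0.58519679 -0.23922497  0.12330819] [ 9.e-04  1.e-04 -1.e+00]
```

About -5.7 N, so module 2 is complete. Taking it to the middle channel: fin to (0.473, 0.118), yaw 0.

Request:
{"op": "move_arm", "data": {"targets": "-0.45 0.5 0.5 0.2;-0.45 1 0.8 0.2;-0.45 1 0.6 0.2;-0.45 1 0 0.2;-0.45 1 0 0.2;-0.45 1 0 0.2;-0.45 1 0 0;-0.45 1 0 0;-0.45 1 0 0;-0.4 1 0 0"}}

```text
time_s: 23.3
tcp_pos: [0.4731, -0.0008, 0.1717]
ee_rot: [[-1.0, 0.001, 0.0], [0.001, 1.0, 0.0], [-0.0, 0.0, -1.0]]
wrist_force: [-0.5, 0.8, -5.7]
gripper_width: 0.148
gripper_force: 30.0
```

Request:
{"op": "move_arm", "data": {"targets": "0 1 0 0;0 1 0 0;0 1 0 0;0 1 0 0;0 0.6 -0.5 0;0 0.2 -1 0;0 0 -1 0;0 0 -1 0;0 0 -0.8 0;0 0 -0.3 0"}}

```text
time_s: 24.13
tcp_pos: [0.4723, 0.1174, 0.0539]
ee_rot: [[-1.0, 0.001, -0.005], [0.001, 1.0, -0.002], [0.005, -0.002, -1.0]]
wrist_force: [-1.5, -0.8, -5.0]
gripper_width: 0.15
gripper_force: 30.0
```

```bash
python3 - <<'E'
from h import *
for i in range(4): c=capture('scene')
s=sense();print(s['tcp_pos'],s['ee_rot'].round(4).tolist(),s['wrist_force'])
c=snap('scene','t1.png',(280,180,400,280),6)
E
```

```text
[0.47552524 0.11882117 0.05764109] [[-1.0, -0.0003, 0.0028], [-0.0003, 1.0, 0.001], [-0.0028, 0.001, -1.0]] [ 0.06377998  0.14046036 -5.73618054]
```

View pics/t1.png

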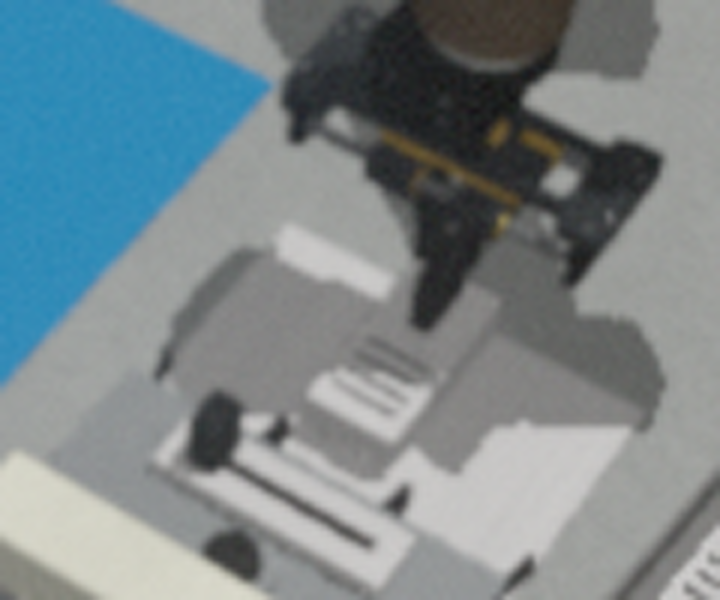

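The module hangs level in front of the middle channel, its nose edge at (310,395)-(395,440) centred between the guides. Lower to just above the floor and slide in to the start of the contact zone.

Request:
{"op": "move_arm", "data": {"targets": "0 0 -0.2 0;0 0 -0.2 0;0 0 -0.06 0;0 0 0 0;0 0 0 0;0 0 0 0"}}

```text
time_s: 24.88
tcp_pos: [0.474, 0.1183, 0.0451]
ee_rot: [[-1.0, 0.0, 0.0], [0.0, 1.0, 0.0], [-0.0, 0.0, -1.0]]
wrist_force: [-1.6, 0.9, -1.7]
gripper_width: 0.149
gripper_force: 30.0
```

Request:
{"op": "move_arm", "data": {"targets": "0.2 0 0 0;0.3 0 0 0;0.3 0 0 0;0.3 0 0 0;0.3 0 0 0;0 0 0 0;0 0 0 0"}}

```text
time_s: 25.47
tcp_pos: [0.5093, 0.118, 0.0451]
ee_rot: [[-1.0, 0.0, -0.001], [0.0, 1.0, -0.001], [0.001, -0.001, -1.0]]
wrist_force: [-4.7, -0.5, 1.1]
gripper_width: 0.153
gripper_force: 30.0
```

Request:
{"op": "move_arm", "data": {"targets": "0.2 0 0 0;0.3 0 0 0;0.3 0 0 0;0.2 0 0 0;0 0 0 0;0 0 0 0"}}

```text
time_s: 25.97
tcp_pos: [0.5354, 0.1191, 0.0452]
ee_rot: [[-1.0, -0.0, 0.003], [-0.0, 1.0, 0.001], [-0.003, 0.001, -1.0]]
wrist_force: [-2.0, 2.5, -1.4]
gripper_width: 0.15
gripper_force: 30.0
```

Request:
{"op": "move_arm", "data": {"targets": "0.2 0 0 0;0.25 0 0 0;0.25 0 0 0;0.15 0 0 0;0 0 0 0;0 0 0 0"}}

```text
time_s: 26.47
tcp_pos: [0.5534, 0.1189, 0.0451]
ee_rot: [[-1.0, 0.0, -0.003], [0.0, 1.0, 0.0], [0.003, 0.0, -1.0]]
wrist_force: [-9.5, 6.5, 5.7]
gripper_width: 0.152
gripper_force: 30.0
```

Request:
{"op": "move_arm", "data": {"targets": "0.04 0 0 0;0.04 0 0 0;0.04 0 0 0;0.04 0 0 0;0 0 0 0;0 0 0 0"}}

```text
time_s: 26.97
tcp_pos: [0.5557, 0.1188, 0.0452]
ee_rot: [[-1.0, 0.0, -0.006], [0.0, 1.0, -0.0], [0.006, -0.0, -1.0]]
wrist_force: [-12.7, 6.9, 8.8]
gripper_width: 0.151
gripper_force: 30.0
```

Request:
{"op": "move_arm", "data": {"targets": "0.04 0 0 0;0.04 0 0 0;0.04 0 0 0;0.04 0 0 0;0 0 0 0;0 0 0 0"}}

```text
time_s: 27.47
tcp_pos: [0.56, 0.119, 0.0452]
ee_rot: [[-1.0, 0.0, -0.006], [0.0, 1.0, 0.0], [0.006, 0.0, -1.0]]
wrist_force: [-12.5, 7.7, 8.4]
gripper_width: 0.155
gripper_force: 30.0
```

Rubbing: +7 N sideways and +8 N from the floor. Ease it by shifting +y and up slightly.

Request:
{"op": "move_arm", "data": {"targets": "0 0.04 0.03 0;0 0.03 0.02 0;0 0 0 0;0 0 0 0"}}

```text
time_s: 27.8
tcp_pos: [0.5621, 0.1194, 0.0454]
ee_rot: [[-1.0, 0.001, -0.003], [0.001, 1.0, -0.001], [0.003, -0.001, -1.0]]
wrist_force: [-5.5, 1.5, -1.8]
gripper_width: 0.15
gripper_force: 30.0
```

Request:
{"op": "move_arm", "data": {"targets": "0.04 0 0 0;0.04 0 0 0;0 0 0 0;0 0 0 0"}}

```text
time_s: 28.13
tcp_pos: [0.5641, 0.1194, 0.0454]
ee_rot: [[-1.0, 0.001, -0.003], [0.001, 1.0, -0.001], [0.003, -0.001, -1.0]]
wrist_force: [-6.1, 0.9, -2.0]
gripper_width: 0.151
gripper_force: 30.0
```

Request:
{"op": "move_arm", "data": {"targets": "0.04 0 0 0;0.04 0 0 0;0.04 0 0 0;0 0 0 0;0 0 0 0"}}

```text
time_s: 28.55
tcp_pos: [0.5669, 0.1193, 0.0454]
ee_rot: [[-1.0, 0.001, -0.003], [0.001, 1.0, -0.001], [0.003, -0.001, -1.0]]
wrist_force: [-6.5, 1.7, -0.5]
gripper_width: 0.147
gripper_force: 30.0
```

Request:
{"op": "move_arm", "data": {"targets": "0.04 0 0 0;0.04 0 0 0;0 0 0 0;0 0 0 0"}}

```text
time_s: 28.88
tcp_pos: [0.5687, 0.1194, 0.0454]
ee_rot: [[-1.0, 0.001, -0.004], [0.001, 1.0, -0.001], [0.004, -0.001, -1.0]]
wrist_force: [-6.7, 1.7, -0.4]
gripper_width: 0.153
gripper_force: 30.0
```

Request:
{"op": "move_arm", "data": {"targets": "0.04 0 0 0;0.04 0 0 0;0.04 0 0 0;0 0 0 0;0 0 0 0"}}

```text
time_s: 29.3
tcp_pos: [0.5697, 0.1193, 0.0453]
ee_rot: [[-1.0, 0.001, -0.008], [0.001, 1.0, -0.002], [0.008, -0.002, -1.0]]
wrist_force: [-11.4, 3.2, 3.2]
gripper_width: 0.149
gripper_force: 30.0
```

Request:
{"op": "move_arm", "data": {"targets": "0.04 0 0 0;0.04 0 0 0;0 0 0 0;0 0 0 0"}}

```text
time_s: 29.63
tcp_pos: [0.5696, 0.1192, 0.0453]
ee_rot: [[-1.0, 0.002, -0.012], [0.002, 1.0, -0.002], [0.012, -0.002, -1.0]]
wrist_force: [-15.9, 5.5, 7.5]
gripper_width: 0.147
gripper_force: 30.0
```

Stopped at x≈0.5697 with force rising, which is probably the firm stop. Check by easing sideways and up, then pushing a bit more.

Request:
{"op": "move_arm", "data": {"targets": "0 0.06 0.04 0;0 0 0 0;0 0 0 0;0 0 0 0"}}

```text
time_s: 29.97
tcp_pos: [0.5698, 0.1194, 0.0457]
ee_rot: [[-1.0, 0.002, -0.012], [0.002, 1.0, -0.004], [0.012, -0.004, -1.0]]
wrist_force: [-12.6, 0.6, 3.0]
gripper_width: 0.154
gripper_force: 30.0
```

Request:
{"op": "move_arm", "data": {"targets": "0.04 0 0 0;0.04 0 0 0;0 0 0 0;0 0 0 0"}}

```text
time_s: 30.3
tcp_pos: [0.5698, 0.1192, 0.0456]
ee_rot: [[-1.0, 0.002, -0.016], [0.002, 1.0, -0.005], [0.016, -0.005, -1.0]]
wrist_force: [-17.8, 3.3, 6.7]
gripper_width: 0.15
gripper_force: 30.0
```

It's firm, so the module is home. Unload, release, lift, and head to module 3 (fin at (0.6124, -0.3545), yaw 11.3°).

Request:
{"op": "move_arm", "data": {"targets": "-0.1 0 0 0;-0.06 0 0 0;0 0 0 0;0 0 0 0"}}

```text
time_s: 30.63
tcp_pos: [0.5699, 0.1197, 0.0459]
ee_rot: [[-1.0, 0.002, -0.008], [0.002, 1.0, -0.003], [0.008, -0.003, -1.0]]
wrist_force: [-7.9, 0.3, 0.8]
gripper_width: 0.151
gripper_force: 30.0
```

Request:
{"op": "move_arm", "data": {"targets": "0 0 0 0;0 0 0 0;0 0 0 0;0 0 0 0;0 0 0.3 0;0 0 0.6 0;0 0 1 0;0 0 1 0;0 0 1 0;0 0 1 0", "gripper": 40}}

```text
time_s: 31.47
tcp_pos: [0.574, 0.1215, 0.1719]
ee_rot: [[-1.0, 0.0, 0.002], [0.0, 1.0, 0.0], [-0.002, 0.0, -1.0]]
wrist_force: [-0.2, -1.0, 0.1]
gripper_width: 0.458
gripper_force: 0.0
```

Request:
{"op": "move_arm", "data": {"targets": "0.1 -1 0.1 0.25;0.1 -1 0 0.25;0.1 -1 0 0.25;0.1 -1 0 0.25;0.1 -1 0 0.25;0.1 -1 0 0.25;0.1 -1 0 0.25;0.1 -1 0 0.25;0.1 -1 0 0.25;0.1 -1 0 0"}}

```text
time_s: 32.3
tcp_pos: [0.5991, -0.1299, 0.1733]
ee_rot: [[-0.981, -0.196, 0.002], [-0.196, 0.981, -0.0], [-0.002, -0.001, -1.0]]
wrist_force: [0.3, 0.1, -0.8]
gripper_width: 0.457
gripper_force: 0.0
```

Request:
{"op": "move_arm", "data": {"targets": "0.1 -1 0 0;0.1 -1 0 0;0.1 -1 0 0;0.1 -1 0 0;0.1 -1 0 0;0.1 -1 0 0;0.1 -1 0 0;0 -1 0 0;0 -0.6 0 0;0 0 0 0"}}

```text
time_s: 33.13
tcp_pos: [0.6156, -0.3466, 0.1722]
ee_rot: [[-0.982, -0.191, 0.001], [-0.191, 0.982, -0.001], [-0.0, -0.001, -1.0]]
wrist_force: [-0.2, 0.1, 0.7]
gripper_width: 0.457
gripper_force: 0.0
```

```bash
python3 - <<'E'
from h import *
for i in range(3): capture('scene')
s=sense();print(s['tcp_pos'],s['ee_rot'].round(3).tolist())
c=snap('scene','sc3.png',(130,110,480,340),2.25)
for n,p in dict(m3=(.612,-.354,.072),mid=(.57,.1194,.078)).items(): print(n,((w2p(c,p)[0]-[130,110])*2.25).round())
E
```

```text
[ 0.6159231  -0.34307974  0.1723573 ] [[-0.981, -0.195, 0.0], [-0.195, 0.981, 0.0], [-0.0, 0.0, -1.0]]
m3 [197. 177.]
mid [470. 300.]
```

View pics/sc3.png

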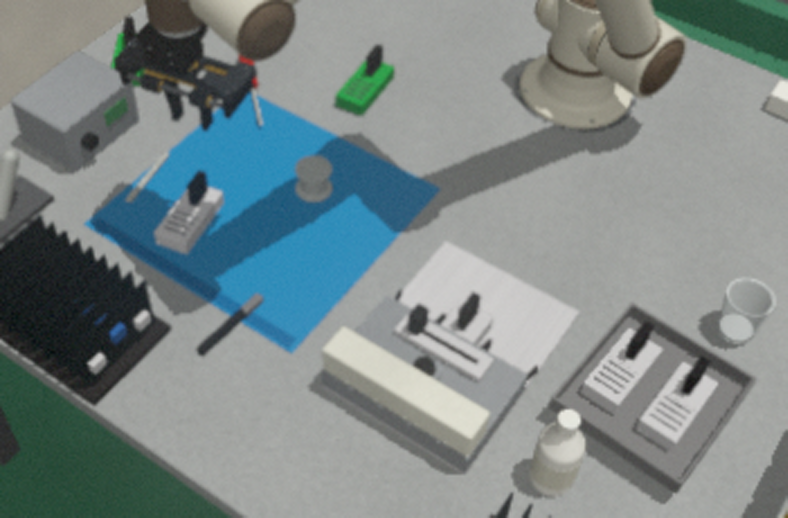

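Module 2 sits in the middle channel, fin at (470,308). Module 3's fin at (198,187) is unmoved. Correct by (-3.5, -10.5) mm and pick it.

Request:
{"op": "move_arm", "data": {"targets": "-0.14 -0.42 -0.5 0;0 0 -1 0;0 0 -1 0;0 0 -1 0;0 0 -1 0;0 0 -0.5 0;0 0 -0.3 0;0 0 0 0;0 0 0 0"}}

```text
time_s: 34.08
tcp_pos: [0.613, -0.3543, 0.0404]
ee_rot: [[-0.981, -0.195, 0.001], [-0.195, 0.981, -0.001], [-0.001, -0.001, -1.0]]
wrist_force: [0.2, 0.3, 1.2]
gripper_width: 0.461
gripper_force: 0.0
```

Request:
{"op": "move_arm", "data": {"targets": "0 0 0 0;0 0 0 0;0 0 0 0;0 0 0 0;0 0 0 0;0 0 0 0;0 0 0 0", "gripper": 4}}

```text
time_s: 34.67
tcp_pos: [0.6129, -0.3549, 0.0403]
ee_rot: [[-0.981, -0.195, 0.001], [-0.195, 0.981, -0.001], [-0.001, -0.002, -1.0]]
wrist_force: [-0.2, -2.5, 1.0]
gripper_width: 0.15
gripper_force: 30.0
```

Request:
{"op": "move_arm", "data": {"targets": "0 0 0.4 0;0 0 0.8 0;0 0 1 0;0 0 0.8 0;0 0 0.4 0;0 0 0 0;0 0 0 0;0 0 0 0;0 0 0 0;0 0 0 0"}}

```text
time_s: 35.5
tcp_pos: [0.6114, -0.3536, 0.1225]
ee_rot: [[-0.981, -0.195, -0.003], [-0.195, 0.981, 0.002], [0.003, 0.002, -1.0]]
wrist_force: [-0.2, -0.1, -6.0]
gripper_width: 0.145
gripper_force: 30.0
```

```bash
python3 - <<'E'
from h import *
for i in range(4):
    capture('scene'); s=sense(); print(s['wrist_force'].round(2),s['tcp_pos'],s['ee_rot'][:,1].round(3))
E
```

```text
[-0.24 -0.32 -5.3 ] [ 0.6116919  -0.35371739  0.12297232] [-0.195  0.981  0.002]
[-0.31  0.38 -5.9 ] [ 0.61193025 -0.35381093  0.12341243] [-0.195  0.981  0.001]
[ 0.23 -0.52 -5.95] [ 0.61210325 -0.35389579  0.1237608 ] [-0.195  0.981  0.001]
[-0.05  0.22 -5.26] [ 0.61221358 -0.35395662  0.12405096] [-0.195  0.981  0.   ]
```

About -5.6 N, so it is complete. Taking it to the right channel at y≈0.0425.

Request:
{"op": "move_arm", "data": {"targets": "-0.56 0.7 0.5 -0.25;-0.56 1 0.8 -0.25;-0.56 1 0.7 -0.25;-0.56 1 0 -0.25;-0.56 1 0 -0.25;-0.56 1 0 -0.25;-0.56 1 0 -0.25;-0.56 1 0 -0.25;-0.56 1 0 -0.25;-0.52 1 0 0"}}

```text
time_s: 36.53
tcp_pos: [0.4724, -0.1105, 0.175]
ee_rot: [[-1.0, 0.001, 0.001], [0.001, 1.0, 0.0], [-0.001, 0.0, -1.0]]
wrist_force: [-0.2, 0.8, -5.6]
gripper_width: 0.145
gripper_force: 30.0
```

Request:
{"op": "move_arm", "data": {"targets": "0 1 0 0;0 1 0 0;0 1 0 0;0 1 0 0;0 1 0 0;0 0.8 -1 0;0 0.36 -1 0;0 0 -1 0;0 0 -1 0;0 0 -0.6 0"}}

```text
time_s: 37.37
tcp_pos: [0.4723, 0.0426, 0.0579]
ee_rot: [[-1.0, -0.0, -0.002], [-0.0, 1.0, -0.0], [0.002, -0.0, -1.0]]
wrist_force: [-0.8, 0.0, -5.8]
gripper_width: 0.146
gripper_force: 30.0
```

```bash
python3 - <<'E'
from h import *
for i in range(4): c=capture('scene')
s=sense();print(s['tcp_pos'],s['ee_rot'].round(4).tolist(),s['wrist_force'])
c=snap('scene','t2.png',(280,180,400,280),6)
P=[(x,y,.034) for x in(.475+.092,.475-.028) for y in (.0145,.0705)]
print(((w2p(c,P)-[280,180])*6).round())
E
```

```text
[0.47434332 0.04269141 0.06049234] [[-1.0, -0.0003, 0.0017], [-0.0003, 1.0, 0.0001], [-0.0017, 0.0001, -1.0]] [ 1.1466377   0.08994478 -5.41771661]
[[188. 335.]
 [272. 383.]
 [303. 202.]
 [386. 246.]]
```

View pics/t2.png

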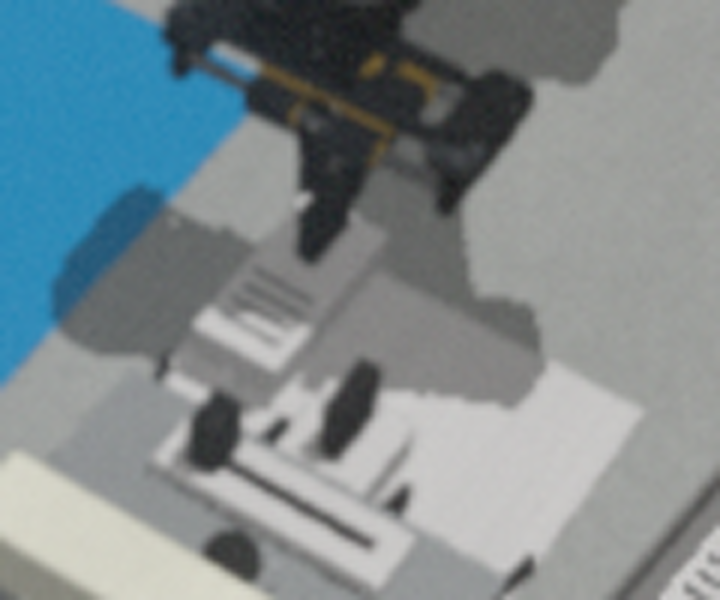

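Module 3 is lined up with the right channel, nose edge at (195,320)-(280,365) between the guides at (165,365) and (275,430). Lower and slide.

Request:
{"op": "move_arm", "data": {"targets": "0 0 -0.2 0;0 0 -0.2 0;0 0 -0.1 0;0 0 0 0;0 0 0 0;0 0 0 0"}}

```text
time_s: 38.12
tcp_pos: [0.4735, 0.0425, 0.0473]
ee_rot: [[-1.0, 0.0, 0.0], [0.0, 1.0, 0.0], [-0.0, 0.0, -1.0]]
wrist_force: [-0.0, 0.2, -4.9]
gripper_width: 0.149
gripper_force: 30.0
```

Request:
{"op": "move_arm", "data": {"targets": "0.2 0 0 0;0.3 0 0 0;0.3 0 0 0;0.3 0 0 0;0.3 0 0 0;0 0 0 0;0 0 0 0"}}

```text
time_s: 38.7
tcp_pos: [0.5091, 0.0425, 0.0469]
ee_rot: [[-1.0, 0.001, 0.0], [0.001, 1.0, 0.0], [-0.0, 0.0, -1.0]]
wrist_force: [0.0, -0.2, -5.9]
gripper_width: 0.146
gripper_force: 30.0
```

Request:
{"op": "move_arm", "data": {"targets": "0.2 0 0 0;0.3 0 0 0;0.3 0 0 0;0 0 0 0;0 0 0 0"}}

```text
time_s: 39.12
tcp_pos: [0.5292, 0.0426, 0.047]
ee_rot: [[-1.0, 0.001, 0.001], [0.001, 1.0, 0.0], [-0.001, 0.0, -1.0]]
wrist_force: [0.1, 0.0, -5.0]
gripper_width: 0.147
gripper_force: 30.0
```

Gliding freely, so carry on.

Request:
{"op": "move_arm", "data": {"targets": "0.2 0 0 0;0.3 0 0 0;0.3 0 0 0;0 0 0 0;0 0 0 0"}}

```text
time_s: 39.53
tcp_pos: [0.5492, 0.0426, 0.047]
ee_rot: [[-1.0, 0.001, 0.001], [0.001, 1.0, 0.0], [-0.001, 0.0, -1.0]]
wrist_force: [0.2, 1.2, -4.6]
gripper_width: 0.146
gripper_force: 30.0
```

Request:
{"op": "move_arm", "data": {"targets": "0.08 0 0 0;0.08 0 0 0;0.08 0 0 0;0.08 0 0 0;0 0 0 0;0 0 0 0"}}

```text
time_s: 40.03
tcp_pos: [0.5568, 0.0426, 0.0471]
ee_rot: [[-1.0, 0.0, 0.001], [0.0, 1.0, 0.0], [-0.001, 0.0, -1.0]]
wrist_force: [0.9, 0.2, -5.4]
gripper_width: 0.149
gripper_force: 30.0
```

Request:
{"op": "move_arm", "data": {"targets": "0.06 0 0 0;0.06 0 0 0;0.06 0 0 0;0 0 0 0;0 0 0 0"}}

```text
time_s: 40.45
tcp_pos: [0.5612, 0.0426, 0.0471]
ee_rot: [[-1.0, 0.0, 0.001], [0.0, 1.0, 0.0], [-0.001, 0.0, -1.0]]
wrist_force: [-0.5, 0.4, -5.8]
gripper_width: 0.148
gripper_force: 30.0
```

Request:
{"op": "move_arm", "data": {"targets": "0.06 0 0 0;0.06 0 0 0;0.06 0 0 0;0 0 0 0;0 0 0 0"}}

```text
time_s: 40.87
tcp_pos: [0.5653, 0.0424, 0.047]
ee_rot: [[-1.0, 0.0, -0.0], [0.0, 1.0, -0.0], [0.0, -0.0, -1.0]]
wrist_force: [-0.2, 0.7, -4.6]
gripper_width: 0.145
gripper_force: 30.0
```

Request:
{"op": "move_arm", "data": {"targets": "0.06 0 0 0;0.06 0 0 0;0.06 0 0 0;0 0 0 0;0 0 0 0"}}

```text
time_s: 41.28
tcp_pos: [0.5698, 0.0424, 0.0471]
ee_rot: [[-1.0, 0.0, -0.0], [0.0, 1.0, -0.0], [0.0, -0.0, -1.0]]
wrist_force: [-2.6, -0.1, -3.3]
gripper_width: 0.144
gripper_force: 30.0
```

Possible spring contact (-2.6 N). Smaller steps from here.

Request:
{"op": "move_arm", "data": {"targets": "0.06 0 0 0;0.06 0 0 0;0 0 0 0;0 0 0 0"}}

```text
time_s: 41.62
tcp_pos: [0.5731, 0.0425, 0.0471]
ee_rot: [[-1.0, 0.0, 0.0], [0.0, 1.0, 0.0], [-0.0, 0.0, -1.0]]
wrist_force: [-2.8, -0.5, -2.8]
gripper_width: 0.146
gripper_force: 30.0
```

Request:
{"op": "move_arm", "data": {"targets": "0.06 0 0 0;0.06 0 0 0;0 0 0 0;0 0 0 0"}}

```text
time_s: 41.95
tcp_pos: [0.573, 0.042, 0.0467]
ee_rot: [[-1.0, 0.001, -0.006], [0.001, 1.0, -0.001], [0.006, -0.001, -1.0]]
wrist_force: [-9.0, 0.5, -0.0]
gripper_width: 0.148
gripper_force: 30.0
```

Request:
{"op": "move_arm", "data": {"targets": "0.06 0 0 0;0.06 0 0 0;0 0 0 0;0 0 0 0"}}

```text
time_s: 42.28
tcp_pos: [0.5728, 0.0417, 0.0465]
ee_rot: [[-1.0, 0.001, -0.013], [0.001, 1.0, -0.002], [0.013, -0.002, -1.0]]
wrist_force: [-15.1, 1.4, 5.0]
gripper_width: 0.146
gripper_force: 30.0
```

Request:
{"op": "move_arm", "data": {"targets": "0.06 0 0 0;0.06 0 0 0;0 0 0 0;0 0 0 0;0 0 0 0"}}

```text
time_s: 42.7
tcp_pos: [0.5727, 0.0413, 0.0463]
ee_rot: [[-1.0, 0.002, -0.019], [0.002, 1.0, -0.003], [0.019, -0.003, -1.0]]
wrist_force: [-20.8, 3.6, 9.7]
gripper_width: 0.146
gripper_force: 30.0
```

Firm stop. Unload while still pushing lightly, release, lift and look.

Request:
{"op": "move_arm", "data": {"targets": "-0.1 0 0 0;-0.1 0 0 0;-0.04 0 0 0;0 0 0 0;0 0 0 0"}}

```text
time_s: 43.12
tcp_pos: [0.573, 0.0421, 0.0467]
ee_rot: [[-1.0, 0.001, -0.006], [0.001, 1.0, -0.001], [0.006, -0.001, -1.0]]
wrist_force: [-8.4, 0.7, -0.3]
gripper_width: 0.145
gripper_force: 30.0
```

Request:
{"op": "move_arm", "data": {"targets": "0 0 0 0;0 0 0 0;0 0 0 0;0 0 0 0;0 0 0.3 0;0 0 0.6 0;0 0 1 0;0 0 1 0;0 0 1 0;0 0 1 0", "gripper": 34}}

```text
time_s: 43.95
tcp_pos: [0.5765, 0.0425, 0.172]
ee_rot: [[-1.0, 0.0, 0.002], [0.0, 1.0, 0.0], [-0.002, 0.0, -1.0]]
wrist_force: [0.2, -0.6, -0.4]
gripper_width: 0.388
gripper_force: 0.0
```

Request:
{"op": "move_arm", "data": {"targets": "-0.8 -0.8 0 0;-0.8 -1 0 0;-0.8 -1 0 0;-0.8 -1 0 0;-0.5 -1 0 0;0 -1 0 0;0 -0.5 0 0;0 0 0 0;0 0 0 0", "gripper": 0}}

```text
time_s: 44.7
tcp_pos: [0.4839, -0.1155, 0.1704]
ee_rot: [[-1.0, 0.002, 0.002], [0.002, 1.0, 0.0], [-0.002, 0.0, -1.0]]
wrist_force: [-0.1, 0.1, -0.2]
gripper_width: 0.005
gripper_force: 0.0
```

```bash
python3 - <<'E'
from h import *
s=sense();print(s['tcp_pos'],s['ee_rot'][:,1])
c=snap('top','t3.png',(160,110,260,190),7.5)
E
```

```text
[ 0.48386402 -0.11552241  0.17039993] [1.84102470e-03 9.99998304e-01 4.54946697e-05]
```

View pics/t3.png

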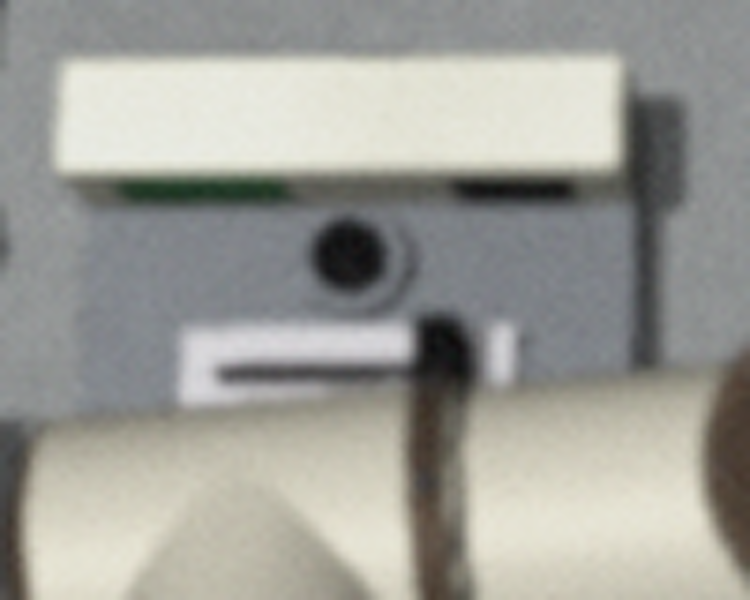

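The latch grip is at (442,348) and the button at (350,255), both clear. Next, closed fingers go down right of the latch at (0.6387, 0.032).

Request:
{"op": "move_arm", "data": {"targets": "0.6 0.6 0 0;0.6 0.6 0 0;0.6 0.6 0 0;0.6 0.6 0 0;0.6 0.6 0 0;0.6 0.6 0 0;0.6 0.6 0 0;0.6 0.6 0 0;0.6 0.6 0 0;0.8 0.5 0 0"}}

```text
time_s: 45.58
tcp_pos: [0.6387, 0.035, 0.1699]
ee_rot: [[-1.0, -0.002, 0.0], [-0.002, 1.0, 0.0], [-0.0, 0.0, -1.0]]
wrist_force: [0.1, 0.8, -0.2]
gripper_width: 0.005
gripper_force: 0.0
```

Request:
{"op": "move_arm", "data": {"targets": "0 0 0 0;0 0 0 0;0 0 -1 0;0 0 -1 0;0 0 -1 0;0 0 -0.6 0;0 0 -0.2 0;0 0 0 0;0 0 0 0"}}

```text
time_s: 46.33
tcp_pos: [0.6388, 0.0326, 0.0757]
ee_rot: [[-1.0, -0.0, 0.001], [-0.0, 1.0, -0.0], [-0.001, -0.0, -1.0]]
wrist_force: [0.2, -0.1, 1.1]
gripper_width: 0.005
gripper_force: 0.0
```

Request:
{"op": "move_arm", "data": {"targets": "0 0.4 0 0;0 0.4 0 0;0 0.4 0 0;0 0.4 0 0;0 0.4 0 0;0 0.4 0 0;0 0 0 0;0 0 0 0"}}

```text
time_s: 47.0
tcp_pos: [0.6383, 0.0934, 0.0745]
ee_rot: [[-1.0, -0.001, -0.0], [-0.001, 1.0, -0.0], [0.0, -0.0, -1.0]]
wrist_force: [0.6, -0.4, -0.5]
gripper_width: 0.005
gripper_force: 0.0
```

Request:
{"op": "move_arm", "data": {"targets": "0 0.3 0 0;0 0.3 0 0;0 0.3 0 0;0 0.3 0 0;0 0.2 0 0;0 0 0 0;0 0 0 0"}}

```text
time_s: 47.58
tcp_pos: [0.6383, 0.1279, 0.0745]
ee_rot: [[-1.0, -0.0, -0.0], [-0.0, 1.0, -0.0], [0.0, -0.0, -1.0]]
wrist_force: [-0.6, 0.3, 0.1]
gripper_width: 0.007
gripper_force: 0.0
```

Request:
{"op": "move_arm", "data": {"targets": "0 0.2 0 0;0 0.2 0 0"}}

```text
time_s: 47.75
tcp_pos: [0.6384, 0.1374, 0.0746]
ee_rot: [[-1.0, 0.001, -0.0], [0.001, 1.0, -0.0], [0.0, -0.0, -1.0]]
wrist_force: [-0.2, -1.3, -0.6]
gripper_width: 0.006
gripper_force: 0.0
```

```bash
python3 - <<'E'
from h import *
s=sense();print(s['tcp_pos'],s['wrist_force'])
c=snap('scene','l1.png',(280,180,400,280),6)
E
```

```text
[0.63838452 0.13737917 0.07461695] [-0.23596108 -1.30945332 -0.57603912]
```

View pics/l1.png

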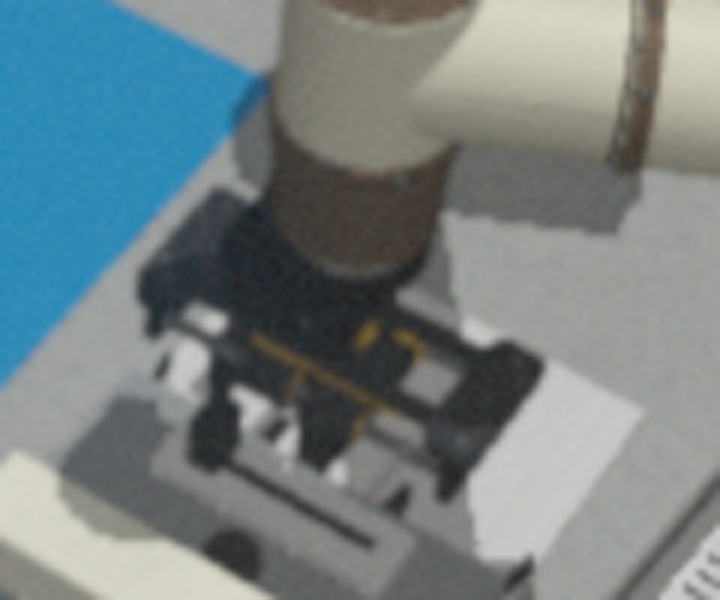

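The latch is still at (213,430), so the fingers passed it by. I'll triangulate the latch, and the button too, from both cameras.

```bash
python3 - <<'E'
from h import *
ct=load('top'); cs=load('scene')
def px(p,o,s): return (np.array(p,float)+.5)/s-.5+np.array(o)
from scipy.optimize import least_squares
def tri(a,b):
    r=least_squares(lambda P:np.r_[w2p(ct,P)[0]-a,w2p(cs,P)[0]-b],[.65,.1,.07]); return r.x.round(4),r.fun.round(1)
s1=lambda p:px(p,(280,180),6); t1=lambda p:px(p,(160,110),7.5)
print('latch top',tri(t1((436,332)),s1((214,404))))
print('button top',tri(t1((350,254)),s1((232,550))))
for P in [(.638,.137,.075),(.6387,.0725,.099),(.6387,.0725,.06),(.653,.0725,.06),(.69,.1217,.06)]: print(P,((w2p(cs,P)[0]-[280,180])*6).round(),((w2p(ct,P)[0]-[160,110])*7.5).round())
E
```

```text
latch top (array([0.6439, 0.0754, 0.1053]), array([-0.3,  0.2, -0.3, -0. ]))
button top (array([0.6895, 0.1196, 0.0652]), array([-0.2,  0.1, -0.2, -0. ]))
(0.638, 0.137, 0.075) [312. 485.] [294. 365.]
(0.6387, 0.0725, 0.099) [210. 399.] [440. 347.]
(0.6387, 0.0725, 0.06) [206. 443.] [456. 372.]
(0.653, 0.0725, 0.06) [191. 461.] [457. 339.]
(0.69, 0.1217, 0.06) [231. 556.] [343. 254.]
```

```bash
python3 - <<'E'
from h import *
s=sense(); print(s['tcp_pos'],s['wrist_force'],s['joints'].round(1),s['gripper_width'])
a=cv2.imread('pics/t2.png',0); n=capture('scene')
b=cv2.resize(cv2.cvtColor(n['image'][180:280,280:400],cv2.COLOR_BGR2GRAY),None,fx=6,fy=6,interpolation=cv2.INTER_CUBIC)
t=a[395:470,190:245]; r=cv2.matchTemplate(b,t,cv2.TM_CCOEFF_NORMED); print(cv2.minMaxLoc(r))
for name,im in (('t2',a),('now',b)):
    print(name); print(im[380:580:12,180:420:12])
E
```

```text
[0.63853687 0.13839737 0.0746355 ] [ 0.41236965  0.66457343 -0.05953318] [  26.4   30.3   -4.    -0.   -55.7 -116.4] 0.004053163143854366
(-0.7171535491943359, 0.8824648857116699, (95, 239), (189, 397))
t2
[[191 165 137 135 135 123 122 125 129 148 164 131 150 156  76  55  54 119
  132 135]
 [179 196 183  93 109 129 131 128 148 194 188 167 182 120  58  50  66 166
  176 179]
 [148 154 114  57  60  95 134 138 188 197 194 196 147  60  56  49  96 190
  201 202]
 [154 118  53  60  53 117 184 196 170 166 191 200 115  51  48  50 131 196
  199 195]
 [181  99  54  58  51 118 190 167  75 141 196 192  92  53  48  91 190 198
  199 192]
 [186  79  52  47  53 126 166 118 118 195 191 145  63  49  75 172 197 199
  199 171]
 [139  64  53  51  70 180 196 185 169 181 168 127  77  62 166 198 199 197
  170 159]
 [132  91  56  57  78 138 183 198 193 179 161 159 171 167 195 198 199 177
  140 191]
 [143 161 166 175 182 136  95 158 192 197 193 177 171 189 198 197 191 144
  180 199]
 [115 134 169 193 197 198 177 107 105 166 196 196 188 170 171 194 149 165
  159 131]
 [144 131 121 140 179 198 198 193 165  98 12
[... 1301 characters left out ...]
 130 116
  124 132]
 [107 123 130 135 132 133 115  74  69 110 130 132 134 139 134 128 117 123
  105  84]
 [ 95  98 113 127 133 134 131 128 109  66  84 115 132 132 124 106 108  98
   52  83]
 [ 94  98  99 108 120 128 134 132 132 128  90  59  90 120 134 132 120  93
   63 117]
 [ 93  97  96  95  93 104 119 130 133 136 132 121  89  64 100 130 134 133
  115 112]
 [ 95  97  90  67  54  51  84 108 124 132 135 133 133 112  70  72 109 132
  133 127]
 [178 121  75  48  50  50  51  94 102 122 131 135 133 135 130 110 103 132
  134 126]
 [210 205 166  79  51  50  51  90  99 101 107 120 129 136 134 137 135 134
  132 106]
 [211 210 212 200 135  60  52  88  99  98  97  98 106 123 129 136 135 134
  113  99]]
```

```bash
python3 - <<'E'
from h import *
n=capture('scene'); g=cv2.cvtColor(n['image'],cv2.COLOR_BGR2GRAY)
np.set_printoptions(linewidth=250)
print('cols 310..350'); 
for r in range(232,272): print(r,' '.join('%3d'%v for v in g[r,310:350]))
for P in [(.6385,.1384,.0746),(.648,.1384,.0746),(.648,.1234,.0746),(.648,.1534,.0746),(.648,.1384,.10),(.6385,.1384,.1446)]: print(P,w2p(n,P)[0].round(1))
print('t1',((w2p(n,(.4755,.1188,.0576))[0]-[280,180])*6).round(),'t2',((w2p(n,(.4743,.0427,.0605))[0]-[280,180])*6).round())
E
```

```text
cols 310..350
232  98 136 152 157 162 164 154 114  66  48  49  50  40  44  41  45  35  40  35  37  41  34  40  43  40  42  37  43  40  37  42  45  41  45  49  47  53  53  63  75
233  89 119 138 161 182 192 185 146  78  48  47  49  42  43  42  41  42  41  39  43  47  50  45  39  41  39  41  39  42  38  39  57  59  53  43  47  49  53  47  49
234  83  88 105 139 169 185 173 128  71  48  48  48  51  48  47  41  41  42  37  39  53  52  46  43  37  34  40  40  40  48  54  78  80  61  47  50  52  56  54  51
235 108  93  88  94 122 140 123  80  54  55  48  53  54  55  45  44  45  43  40  41  46  42  43  44  44  40  45  40  38  49  73  91  80  58  48  59  70  81  72  55
236 152 150 125  90  88  87  73  64  53  51  45  51  71  75  61  53  52  44  39  42  42  42  41  39  39  37  40  38  50  69  85  87  73  50  44  54  73  88  87  73
237 180 187 174 146 108  76  73  70  66  55  46  53  63  77  80  76  65  59  45  44  46  36  42  40  41  37  40  41  49  71  77  70  59  47  48  50  62  72  78  77
238 194 199 194 182 145  82  69  73  72  62  54  50  54  63  74  77  81  74  61  55  51  45  45  43  3
[... 5030 characters left out ...]
 69  87 101 110 122 125 130 133 133 133 137 134 135 135 126 109  84  66  65  77  94 115 127 132 132 134 132 127 106
270 114 101  99  89  70  58  55  52  49  51  50  56  73  87 101 109 115 121 126 133 133 135 132 134 135 136 129 121 106  85  68  70 102 126 135 133 134 131 128 108
271 172 144 117  89  61  49  51  44  49  46  50  50  56  82  96 100 105 114 129 131 127 130 134 135 133 135 133 132 129 121 110  97 113 129 132 132 134 130 123 102
(0.6385, 0.1384, 0.0746) [332.4 261.3]
(0.648, 0.1384, 0.0746) [330.7 263.4]
(0.648, 0.1234, 0.0746) [326.6 261. ]
(0.648, 0.1534, 0.0746) [334.8 265.7]
(0.648, 0.1384, 0.1) [331.4 258.6]
(0.6385, 0.1384, 0.1446) [334.2 247.8]
t1 [438. 291.] t2 [323. 224.]
```

The latch did not move and no force was felt. Probe it by moving back toward it from the left in small steps.

Request:
{"op": "move_arm", "data": {"targets": "0 -0.4 0 0;0 -0.4 0 0;0 -0.4 0 0;0 -0.1 0 0;0 0 0 0;0 0 0 0"}}

```text
time_s: 48.4
tcp_pos: [0.6385, 0.1043, 0.0747]
ee_rot: [[-1.0, 0.001, 0.0], [0.001, 1.0, 0.0], [-0.0, 0.0, -1.0]]
wrist_force: [0.0, 0.6, 0.2]
gripper_width: 0.005
gripper_force: 0.0
```

Request:
{"op": "move_arm", "data": {"targets": "0 -0.1 0 0;0 -0.1 0 0;0 -0.1 0 0;0 0 0 0;0 0 0 0"}}

```text
time_s: 48.82
tcp_pos: [0.6384, 0.0974, 0.0746]
ee_rot: [[-1.0, 0.0, -0.0], [0.0, 1.0, 0.0], [0.0, 0.0, -1.0]]
wrist_force: [0.9, 0.3, -0.2]
gripper_width: 0.006
gripper_force: 0.0
```

Request:
{"op": "move_arm", "data": {"targets": "0 -0.08 0 0;0 -0.08 0 0;0 0 0 0;0 0 0 0"}}

```text
time_s: 49.15
tcp_pos: [0.6384, 0.0934, 0.0746]
ee_rot: [[-1.0, 0.0, 0.0], [0.0, 1.0, -0.0], [-0.0, -0.0, -1.0]]
wrist_force: [-0.0, 0.1, 0.1]
gripper_width: 0.003
gripper_force: 0.0
```

Request:
{"op": "move_arm", "data": {"targets": "0 -0.08 0 0;0 -0.08 0 0;0 0 0 0;0 0 0 0"}}

```text
time_s: 49.48
tcp_pos: [0.6384, 0.0893, 0.0746]
ee_rot: [[-1.0, 0.001, -0.0], [0.001, 1.0, 0.0], [0.0, 0.0, -1.0]]
wrist_force: [-0.7, 0.2, 0.0]
gripper_width: 0.002
gripper_force: 0.0
```

Request:
{"op": "move_arm", "data": {"targets": "0 -0.08 0 0;0 -0.08 0 0;0 0 0 0;0 0 0 0"}}

```text
time_s: 49.82
tcp_pos: [0.6384, 0.0853, 0.0746]
ee_rot: [[-1.0, 0.001, -0.0], [0.001, 1.0, -0.0], [0.0, -0.0, -1.0]]
wrist_force: [0.8, -0.0, -0.0]
gripper_width: 0.011
gripper_force: 0.0
```

```bash
python3 - <<'E'
from h import *
n=capture('scene'); t=capture('top'); np.savez('s2.npz',**{k:np.array(v) for k,v in n.items()}); s=sense(); print(s['tcp_pos'],s['wrist_force'])
a=cv2.resize(n['image'][200:280,290:380],None,fx=5.5,fy=5.5,interpolation=cv2.INTER_CUBIC)
b=cv2.resize(t['image'][120:190,160:260],None,fx=2.9,fy=2.9,interpolation=cv2.INTER_CUBIC)
H=max(a.shape[0],b.shape[0]); o=np.zeros((H,a.shape[1]+b.shape[1],3),np.uint8); o[:a.shape[0],:a.shape[1]]=a; o[:b.shape[0],a.shape[1]:]=b
cv2.imwrite('pics/l2.png',o)
p=s['tcp_pos']; print(((w2p(n,p)[0]-[290,200])*5.5).round())
E
```

```text
[0.63837507 0.08545215 0.07459807] [-0.3330469  -0.49512489 -0.90310031]
[154. 292.]
```

View pics/l2.png

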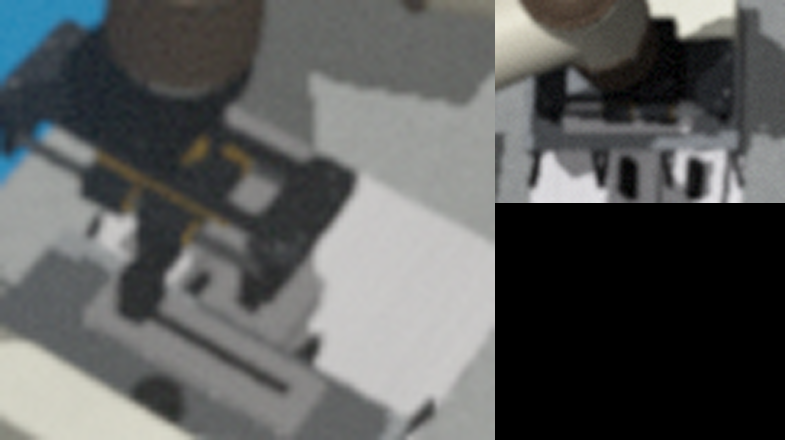

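The picture shows the latch at (140,290), apparently in front of and below the finger, with the finger ending behind it. So the real fingertip is either higher or nearer the robot than assumed. Probe down, then forward, gently.

Request:
{"op": "move_arm", "data": {"targets": "0 0 -0.06 0;0 0 -0.06 0;0 0 0 0;0 0 0 0"}}

```text
time_s: 50.25
tcp_pos: [0.6382, 0.0855, 0.0714]
ee_rot: [[-1.0, 0.0, -0.0], [0.0, 1.0, -0.0], [0.0, -0.0, -1.0]]
wrist_force: [-0.3, 0.1, 0.4]
gripper_width: 0.004
gripper_force: 0.0
```

Request:
{"op": "move_arm", "data": {"targets": "0 0 -0.06 0;0 0 -0.06 0;0 0 0 0;0 0 0 0"}}

```text
time_s: 50.58
tcp_pos: [0.6387, 0.0856, 0.0703]
ee_rot: [[-1.0, -0.0, 0.001], [-0.0, 1.0, -0.0], [-0.001, -0.0, -1.0]]
wrist_force: [-1.8, 0.5, 5.7]
gripper_width: 0.007
gripper_force: 3.1
```

Request:
{"op": "move_arm", "data": {"targets": "0 0 0.12 0;0.06 0 0.12 0;0.06 0 0 0;0 0 0 0;0 0 0 0"}}

```text
time_s: 51.0
tcp_pos: [0.6413, 0.0854, 0.0742]
ee_rot: [[-1.0, 0.0, -0.001], [0.0, 1.0, -0.0], [0.001, -0.0, -1.0]]
wrist_force: [0.2, -0.5, -1.2]
gripper_width: 0.008
gripper_force: 0.0
```

Request:
{"op": "move_arm", "data": {"targets": "0.06 0 0 0;0.06 0 0 0;0 0 0 0;0 0 0 0"}}

```text
time_s: 51.33
tcp_pos: [0.6444, 0.0855, 0.0744]
ee_rot: [[-1.0, 0.0, -0.0], [0.0, 1.0, -0.0], [0.0, -0.0, -1.0]]
wrist_force: [-0.4, -0.7, -0.8]
gripper_width: 0.006
gripper_force: 0.0
```

Contact only at TCP z≈0.0705, with a pad force, so the fingertip passed just over the latch top. Go right of the latch again and lower, then push in guarded steps.

Request:
{"op": "move_arm", "data": {"targets": "-0.1 0 1 0;0 -0.7 0.2 0;0 -0.8 0 0;0 -0.7 0 0;0 0 0 0;0 0 -1 0;0 0 -0.5 0;0 0 -0.2 0;0 0 0 0;0 0 0 0"}}

```text
time_s: 52.17
tcp_pos: [0.6423, 0.0308, 0.0624]
ee_rot: [[-1.0, -0.0, 0.001], [-0.0, 1.0, -0.0], [-0.001, -0.0, -1.0]]
wrist_force: [0.5, 0.5, 0.5]
gripper_width: 0.006
gripper_force: 0.0
```

Request:
{"op": "move_arm", "data": {"targets": "0 0 -0.12 0;0 0 -0.12 0;0 0 0 0;0 0 0 0;0 0 0 0"}}

```text
time_s: 52.58
tcp_pos: [0.642, 0.0305, 0.0564]
ee_rot: [[-1.0, 0.0, 0.0], [0.0, 1.0, 0.0], [-0.0, 0.0, -1.0]]
wrist_force: [-0.0, 0.8, -0.2]
gripper_width: 0.005
gripper_force: 0.0
```

Request:
{"op": "move_arm", "data": {"targets": "0 0.1 0 0;0 0.1 0 0;0 0.1 0 0;0 0.1 0 0;0 0 0 0;0 0 0 0"}}

```text
time_s: 53.08
tcp_pos: [0.6419, 0.0407, 0.0561]
ee_rot: [[-1.0, -0.0, 0.0], [-0.0, 1.0, -0.0], [-0.0, -0.0, -1.0]]
wrist_force: [0.0, 0.8, 0.1]
gripper_width: 0.005
gripper_force: 0.0
```

Request:
{"op": "move_arm", "data": {"targets": "0 0.1 0 0;0 0.1 0 0;0 0.1 0 0;0 0.1 0 0;0 0.1 0 0;0 0.1 0 0"}}

```text
time_s: 53.58
tcp_pos: [0.6418, 0.0558, 0.0561]
ee_rot: [[-1.0, 0.0, -0.0], [0.0, 1.0, 0.0], [0.0, 0.0, -1.0]]
wrist_force: [0.5, 0.1, -0.3]
gripper_width: 0.008
gripper_force: 0.0
```

Request:
{"op": "move_arm", "data": {"targets": "0 0.1 0 0;0 0.1 0 0;0 0.1 0 0;0 0.1 0 0;0 0.1 0 0;0 0.1 0 0"}}

```text
time_s: 54.08
tcp_pos: [0.6418, 0.0705, 0.0561]
ee_rot: [[-1.0, 0.0, -0.0], [0.0, 1.0, -0.0], [0.0, -0.0, -1.0]]
wrist_force: [0.5, -1.4, 0.0]
gripper_width: 0.002
gripper_force: 0.8
```

Request:
{"op": "move_arm", "data": {"targets": "0 0.2 0 0;0 0.2 0 0;0 0.2 0 0;0 0.2 0 0"}}

```text
time_s: 54.42
tcp_pos: [0.6418, 0.091, 0.0561]
ee_rot: [[-1.0, 0.0, -0.0], [0.0, 1.0, -0.0], [0.0, -0.0, -1.0]]
wrist_force: [0.4, -1.9, -0.0]
gripper_width: 0.006
gripper_force: 0.8
```

```bash
python3 - <<'E'
from h import *
s=sense(); print(s['tcp_pos'],s['wrist_force'],s['gripper_force'])
n=capture('scene'); g=cv2.cvtColor(n['image'],cv2.COLOR_BGR2GRAY)
old=cv2.cvtColor(load('scene')['image'],cv2.COLOR_BGR2GRAY)
for r in range(244,272,2): print(r,' '.join('%3d'%v for v in g[r,304:352]))
for y in (.0745,.09,.1,.12): print(y,w2p(n,[(.64,y,.099),(.64,y,.06)]).round().tolist())
E
```

```text
[0.64183045 0.09103906 0.05611943] [ 0.35869461 -1.92853082 -0.04674158] 0.8413830958306789
244 144 145 145 155 168 173 155 117  80  87  86  64  51  51  53  55  52  47  48  49  56  60  64  69  69  65  56  48  53  51  59  67  73  63  54  51  50  50  49  54  52  51  47  54  51  51  55  95
246 143 146 145 146 147 148 155 165 165 161 152 109  57  50  45  49  50  50  50  47  59  71  75  76  96 107 107 104  93  79  56  45  47  48  50  49  47  54  47  51  48  51  48  52  51  68 125 179
248 122 123 116 114 125 135 144 142 141 146 153 123  64  48  51  48  47  50  48  57  80  83  74  78  83 101 115 126 128 106  66  56  60  58  54  53  52  50  50  57  63  58  52  57  91 156 188 197
250  90  96  93  93  96 106 121 129 134 134 130 103  59  44  47  48  43  50  50  57  60  62  59  62  70  76  78  90 102  86  58  51  57  61  60  64  70  67  61  62  64  58  59  95 158 189 198 199
252  94  96  91  97 111 125 132 131 130 127 128  98  53  49  47  50  46  49  43  46  49  46  41  43  57  84  99  96  82  75  73  70  62  57  54  59  65  68  65  68  64  72 103 123 149 182 197 200
254  97  97 103 124 131 132 
[... 1188 characters left out ...]
 96  96  97  98 101 106 116 119 125 129 131 134 134 135 133 133 126 117 104  81  68  64  76 101 122 127 129 130 132 132 125 118 100  93 120 176 195 199 198
268 194 173 143 115 101  97  94  95  96  92  92  86  77  70  69  69  79  96 108 118 125 125 130 135 134 135 134 132 136 130 120  98  74  65  70  92 111 124 129 132 133 132 126 119 121 131 154 175
270 205 207 205 198 185 159 125 101  97  89  73  60  52  48  50  48  52  55  73  84 100 110 112 124 128 130 136 134 134 134 133 134 129 121 108  85  69  68 103 123 131 132 131 131 125 110 100 101
0.0745 [[315.0, 247.0], [315.0, 254.0]]
0.09 [[319.0, 250.0], [319.0, 257.0]]
0.1 [[322.0, 251.0], [321.0, 258.0]]
0.12 [[328.0, 254.0], [327.0, 261.0]]
```

Now the latch moves (dark block at full-image (324,256), y≈0.11). Push on to the end.

Request:
{"op": "move_arm", "data": {"targets": "0 0.2 0 0;0 0.2 0 0;0 0.2 0 0;0 0.2 0 0;0 0.2 0 0;0 0.2 0 0;0 0.2 0 0;0 0 0 0"}}

```text
time_s: 55.13
tcp_pos: [0.642, 0.1267, 0.056]
ee_rot: [[-1.0, -0.001, 0.0], [-0.001, 1.0, 0.001], [-0.0, 0.001, -1.0]]
wrist_force: [-0.7, -0.0, 0.7]
gripper_width: 0.009
gripper_force: 0.0
```

Request:
{"op": "move_arm", "data": {"targets": "0 0.1 0 0;0 0.1 0 0;0 0.1 0 0;0 0.1 0 0;0 0 0 0;0 0 0 0"}}

```text
time_s: 55.63
tcp_pos: [0.642, 0.1359, 0.0561]
ee_rot: [[-1.0, 0.0, 0.0], [0.0, 1.0, 0.001], [-0.0, 0.001, -1.0]]
wrist_force: [0.3, 0.2, -0.2]
gripper_width: 0.006
gripper_force: 0.0
```

Request:
{"op": "move_arm", "data": {"targets": "0 0.08 0 0;0 0.08 0 0;0 0 0 0;0 0 0 0"}}

```text
time_s: 55.97
tcp_pos: [0.6419, 0.1397, 0.0561]
ee_rot: [[-1.0, 0.0, 0.0], [0.0, 1.0, 0.0], [-0.0, 0.0, -1.0]]
wrist_force: [0.2, -0.9, -0.1]
gripper_width: 0.003
gripper_force: 0.3
```

Request:
{"op": "move_arm", "data": {"targets": "0 0.08 0 0;0 0.08 0 0;0 0 0 0;0 0 0 0"}}

```text
time_s: 56.3
tcp_pos: [0.642, 0.1438, 0.0561]
ee_rot: [[-1.0, 0.0, 0.0], [0.0, 1.0, 0.0], [-0.0, 0.0, -1.0]]
wrist_force: [0.8, -1.0, 0.6]
gripper_width: 0.003
gripper_force: 0.3
```

Request:
{"op": "move_arm", "data": {"targets": "0 0.08 0 0;0 0.08 0 0;0 0 0 0;0 0 0 0"}}

```text
time_s: 56.63
tcp_pos: [0.6419, 0.1475, 0.0561]
ee_rot: [[-1.0, 0.0, 0.0], [0.0, 1.0, -0.0], [-0.0, -0.0, -1.0]]
wrist_force: [0.8, -1.6, -0.6]
gripper_width: 0.005
gripper_force: 0.8
```

Request:
{"op": "move_arm", "data": {"targets": "0 0.08 0 0;0 0.08 0 0;0 0 0 0;0 0 0 0"}}

```text
time_s: 56.97
tcp_pos: [0.6417, 0.1478, 0.0562]
ee_rot: [[-1.0, 0.001, -0.002], [0.001, 1.0, -0.005], [0.002, -0.005, -1.0]]
wrist_force: [3.6, -12.2, -0.8]
gripper_width: 0.005
gripper_force: 5.6
```

Request:
{"op": "move_arm", "data": {"targets": "0 0.08 0 0;0 0.08 0 0;0 0 0 0;0 0 0 0"}}

```text
time_s: 57.3
tcp_pos: [0.6416, 0.148, 0.0563]
ee_rot: [[-1.0, 0.002, -0.004], [0.002, 1.0, -0.01], [0.004, -0.01, -1.0]]
wrist_force: [4.6, -20.4, 0.3]
gripper_width: 0.004
gripper_force: 10.2
```

Firm at the left end (TCP y 0.148, 90 mm of travel). Back off, lift, and go over the button at (0.695, 0.120).

Request:
{"op": "move_arm", "data": {"targets": "0 -0.5 0 0;0 -0.2 0 0;0 0 0.8 0;0 0 1 0;0 0 0.5 0;0.7 -0.4 0 0;0.8 -0.3 0 0;0.6 -0.04 0 0;0 0 0 0;0 0 0 0"}}

```text
time_s: 58.13
tcp_pos: [0.6943, 0.1202, 0.113]
ee_rot: [[-1.0, 0.001, -0.001], [0.001, 1.0, 0.001], [0.001, 0.001, -1.0]]
wrist_force: [-0.4, 0.2, -0.9]
gripper_width: 0.008
gripper_force: 0.0
```

```bash
python3 - <<'E'
from h import *
s=sense(); print(s['tcp_pos'],s['wrist_force'])
n=capture('scene'); g=cv2.cvtColor(n['image'],cv2.COLOR_BGR2GRAY)
for r in range(244,276,2): print(r,' '.join('%3d'%v for v in g[r,304:356]))
for y in (.0745,.155,.1645): print(y,w2p(n,[(.64,y,.099),(.64,y,.06)]).round().tolist())
print(w2p(n,[(.695,.12,.065)]))
E
```

```text
[0.69430207 0.12024509 0.11298271] [-0.3595892   0.17574229 -0.86516577]
244  70  53  48  51  48  51  50  46  46  57  68  66  55  62  70  70  63  51  52  53  43  50  51  49  49  46  44  50  59  79 113 115  92  59  44  43  45  54  57  53  50  50  51  47  46  47  56  51  49  50  48  57
246 116  90  67  58  45  49  52  51  64  74  81  66  56  48  50  53  64  69  74  69  60  51  44  41  48  50  49  57  71 103  95  69  47  41  44  43  42  51  46  53  51  52  48  51  52  52  49  51  64  55  61 110
248 145 146 138 129 106  80  58  55  71  86  79  60  50  49  50  49  51  50  48  58  61  66  72  67  57  48  51  49  47  54  50  46  48  46  45  48  51  45  46  51  49  44  54  55  52  48  55  52  50  81 150 189
250 144 144 146 146 147 151 163 158 160 175 145  72  48  47  53  50  51  49  50  46  51  52  59  67  84  92  84  70  60  53  50  49  47  49  51  49  53  53  49  54  48  51  49  52  49  49  52  57  94 165 194 198
252 144 144 142 150 170 190 196 195 194 190 160  93  55  47  48  44  52  54  51  57  71  81  77  81 113 130 127 126 115  86  49  45  51  53  48  45  50  53  44  49  50  51  49  50
[... 1813 characters left out ...]
103 108 116 121 125 131 134 131 134 133 127  99  64  51  49  41  49  50  88 121 132 133 133 131 131 135 146 152 157 160 177 190
272 138 140 141 141 138 140 138 129 120  91  62  47  42  49  41  47  50  49  52  73  94  98  97 100 114 118 121 122 126 131 134 131 124 105  81  70  87 110 125 130 135 134 131 126 134 146 147 150 150 153 150 151
274 139 139 140 142 144 143 139 142 140 138 133 119  96  63  45  47  43  50  48  70  91  96  96  95  98  96  98 100 108 115 122 127 133 134 134 132 132 134 134 134 134 128 116 106 116 139 147 151 149 150 150 150
0.0745 [[315.0, 247.0], [315.0, 254.0]]
0.155 [[337.0, 260.0], [336.0, 267.0]]
0.1645 [[340.0, 261.0], [339.0, 268.0]]
[[317.18926638 272.56870038]]
```

The latch block is now at full-image (340,265), the left end. Lower onto the button in guarded steps.

Request:
{"op": "move_arm", "data": {"targets": "0 0 -0.8 0;0 0 -0.8 0;0 0 -0.5 0;0 0 -0.2 0;0 0 0 0;0 0 0 0"}}

```text
time_s: 58.68
tcp_pos: [0.6946, 0.1198, 0.0567]
ee_rot: [[-1.0, -0.0, 0.001], [-0.0, 1.0, -0.0], [-0.001, -0.0, -1.0]]
wrist_force: [-0.4, 0.2, -0.1]
gripper_width: 0.006
gripper_force: 0.0
```

Request:
{"op": "move_arm", "data": {"targets": "0 0 -0.1 0;0 0 -0.1 0;0 0 -0.1 0;0 0 0 0;0 0 0 0"}}

```text
time_s: 59.1
tcp_pos: [0.6943, 0.1194, 0.0486]
ee_rot: [[-1.0, 0.0, -0.0], [0.0, 1.0, -0.0], [0.0, -0.0, -1.0]]
wrist_force: [-0.6, -0.1, -0.5]
gripper_width: 0.002
gripper_force: 0.0
```

Request:
{"op": "move_arm", "data": {"targets": "0 0 -0.08 0;0 0 -0.08 0;0 0 0 0;0 0 0 0"}}

```text
time_s: 59.43
tcp_pos: [0.6943, 0.1194, 0.0443]
ee_rot: [[-1.0, 0.0, -0.0], [0.0, 1.0, -0.0], [0.0, -0.0, -1.0]]
wrist_force: [-0.4, 0.3, -0.5]
gripper_width: 0.005
gripper_force: 0.0
```

Request:
{"op": "move_arm", "data": {"targets": "0 0 -0.08 0;0 0 -0.08 0;0 0 0 0;0 0 0 0"}}

```text
time_s: 59.77
tcp_pos: [0.6942, 0.1194, 0.0403]
ee_rot: [[-1.0, 0.0, -0.0], [0.0, 1.0, -0.0], [0.0, -0.0, -1.0]]
wrist_force: [-0.9, 0.3, 0.8]
gripper_width: 0.006
gripper_force: 0.0
```

Request:
{"op": "move_arm", "data": {"targets": "0 0 -0.06 0;0 0 -0.06 0;0 0 0 0;0 0 0 0"}}

```text
time_s: 60.1
tcp_pos: [0.6945, 0.1195, 0.0379]
ee_rot: [[-1.0, 0.0, 0.0], [0.0, 1.0, -0.0], [-0.0, -0.0, -1.0]]
wrist_force: [-0.3, -0.2, 2.0]
gripper_width: -0.001
gripper_force: 0.3
```

Request:
{"op": "move_arm", "data": {"targets": "0 0 -0.06 0;0 0 -0.06 0;0 0 0 0;0 0 0 0"}}

```text
time_s: 60.43
tcp_pos: [0.6945, 0.1195, 0.0349]
ee_rot: [[-1.0, 0.0, 0.0], [0.0, 1.0, 0.0], [-0.0, 0.0, -1.0]]
wrist_force: [-0.1, 0.5, 2.9]
gripper_width: 0.005
gripper_force: 1.5
```

Request:
{"op": "move_arm", "data": {"targets": "0 0 -0.06 0;0 0 -0.04 0;0 0 0 0;0 0 0 0"}}

```text
time_s: 60.77
tcp_pos: [0.6946, 0.1195, 0.0324]
ee_rot: [[-1.0, 0.0, 0.0], [0.0, 1.0, 0.0], [-0.0, 0.0, -1.0]]
wrist_force: [-0.4, 0.6, 4.3]
gripper_width: 0.004
gripper_force: 2.2
```

Request:
{"op": "move_arm", "data": {"targets": "0 0 -0.06 0;0 0 -0.04 0;0 0 0 0;0 0 0 0"}}

```text
time_s: 61.1
tcp_pos: [0.6946, 0.1195, 0.0317]
ee_rot: [[-1.0, -0.0, 0.001], [-0.0, 1.0, -0.0], [-0.001, -0.0, -1.0]]
wrist_force: [-4.4, -0.8, 10.9]
gripper_width: 0.001
gripper_force: 5.3
```

The button bottomed (spring ramp to about 4.5 N, then firm). Lift off and retreat.

Request:
{"op": "move_arm", "data": {"targets": "0 0 0 0;0 0 0.3 0;0 0 0.6 0;0 0 1 0;0 0 1 0;0 0 1 0;0 0 1 0;0 0 1 0;0 0 0.5 0;0 0 0 0"}}

```text
time_s: 61.93
tcp_pos: [0.696, 0.1198, 0.193]
ee_rot: [[-1.0, 0.0, 0.006], [0.0, 1.0, 0.002], [-0.006, 0.002, -1.0]]
wrist_force: [0.4, 1.1, 1.4]
gripper_width: 0.006
gripper_force: 0.0
```

Request:
{"op": "move_arm", "data": {"targets": "-0.7 -1 0 0;-0.7 -1 0 0;-0.7 -1 0 0;-0.7 -1 0 0;-0.7 -1 0 0;-0.7 -1 0 0;-0.7 -1 0 0;-0.7 -1 0 0;-0.7 -1 0 0;-0.7 -1 0 0"}}

```text
time_s: 62.77
tcp_pos: [0.5172, -0.1314, 0.1875]
ee_rot: [[-1.0, 0.001, -0.003], [0.001, 1.0, 0.001], [0.003, 0.001, -1.0]]
wrist_force: [0.6, -0.8, -0.5]
gripper_width: 0.007
gripper_force: 0.0
```

Request:
{"op": "move_arm", "data": {"targets": "0 -1 0 0;0 -1 0 0;0 -1 0 0;0 -1 0 0;0 -0.5 0 0;0 0 0 0;0 0 0 0"}}

```text
time_s: 63.35
tcp_pos: [0.5186, -0.243, 0.188]
ee_rot: [[-1.0, 0.002, -0.002], [0.002, 1.0, 0.001], [0.002, 0.001, -1.0]]
wrist_force: [0.2, 0.1, 0.3]
gripper_width: 0.007
gripper_force: 0.0
```

```bash
python3 - <<'E'
from h import *
s=sense(); print(s['tcp_pos'],s['wrist_force'],s['time_s'])
cap={k:capture(k) for k in('scene','top')}
def blob(n,P,w=9):
    im=cap[n]; g=cv2.cvtColor(im['image'],cv2.COLOR_BGR2GRAY); u,v=w2p(im,P)[0].round().astype(int)
    sub=g[v-w:v+w+1,u-w:u+w+1]; ys,xs=np.nonzero(sub<75); 
    return (u,v),len(xs),(round(xs.mean()-w+u,1),round(ys.mean()-w+v,1)) if len(xs) else None
for nm,P in dict(tr1=(.503,.4325,.085),tr2=(.4945,.3435,.085),mid=(.57,.1195,.055),right=(.573,.042,.055),latch=(.641,.1635,.08),button=(.69,.12,.065)).items():
    print(nm,'scene',blob('scene',P),'top',blob('top',P))
a=cv2.cvtColor(cv2.imread('pics/sc2.png'),cv2.COLOR_BGR2GRAY); b=cv2.cvtColor(cap['scene']['image'],cv2.COLOR_BGR2GRAY)
b=cv2.resize(b[110:340,130:480],None,fx=2.25,fy=2.25,interpolation=cv2.INTER_CUBIC)
for nm,(x0,y0,x1,y1) in dict(tray=(580,310,725,450),spool=(290,150,340,205),bottle=(530,405,590,495),pot=(720,275,775,345),marker=(195,290,265,355)).items():
    print(nm,np.round(cv2.minMaxLoc(cv2.matchTemplate(b[y0-15:y1+15,x0-15:min(x1+15,b.shape[1])],a[y0:y1,x0:min(x1,a.shape[1]-15)],cv2.TM_CCOEFF_NORMED))[1],3),cv2.minMaxLoc(cv2.matchTemplate(b[y0-15:y1+15,x0-15:x1+15],a[y0:y1,x0:min(x1,a.shape[1]-15)],cv2.TM_CCOEFF_NORMED))[3])
E
```

```text
[ 0.51856799 -0.24298805  0.18799401] [0.19531591 0.1493529  0.26154085] 63.35
tr1 scene ((np.int64(439), np.int64(276)), 110, (np.float64(440.0), np.float64(274.5))) top ((np.int64(102), np.int64(201)), 146, (np.float64(101.3), np.float64(200.9)))
tr2 scene ((np.int64(413), np.int64(260)), 106, (np.float64(414.5), np.float64(259.2))) top ((np.int64(130), np.int64(204)), 106, (np.float64(130.4), np.float64(204.0)))
mid scene ((np.int64(338), np.int64(248)), 62, (np.float64(337.6), np.float64(248.2))) top ((np.int64(205), np.int64(182)), 92, (np.float64(204.2), np.float64(180.5)))
right scene ((np.int64(318), np.int64(237)), 71, (np.float64(319.3), np.float64(237.6))) top ((np.int64(230), np.int64(181)), 33, (np.float64(227.7), np.float64(179.7)))
latch scene ((np.int64(339), np.int64(265)), 76, (np.float64(339.9), np.float64(265.4))) top ((np.int64(190), np.int64(157)), 81, (np.float64(190.8), np.float64(157.4)))
button scene ((np.int64(318), np.int64(271)), 35, (np.float64(318.9), np.float64(271.8))) top ((np.int64(206), np.int64(143)), 79, (np.float64(205.5), np.float64(143.1)))
tray 0.999 (15, 15)
spool 0.987 (15, 15)
bottle 0.999 (15, 15)
pot 0.997 (15, 15)
marker 0.942 (14, 16)
```

Everything is in place: both complete modules home, the shells unmoved in the tray, the latch left, and the bystanders where they were. Handing in.

```bash
python3 -c "
from station import *
print(finish_job())"
```

```text
the job is handed in; nothing more can be done
None
```

The job is handed in, but no verdict came back: both complete modules were pushed to a firm stop in the middle and right channels, both empty shells lie flat in the tray, the latch is fully left, and the start button was pressed to its stop and released.

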